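# Set up the curing jig and clamp the document tubes

### The job

Get the curing jig ready and clamp the capped document tubes in it: first slide the aluminium fence until its pointer is in line with the red mark, then tighten the red wing knob clockwise until it stops. Next lift the sprung green clamp bar out of its fork, turn it aside towards the robot, and lay every tube on the bench into a V-lane of its own (any lane), one end against the fence. Finally turn the bar back over the tubes and lower it into its fork so that it holds them, let go, and leave the other things on the bench alone.

Things in the scene. Friction and masses are not known exactly. Their poses are not given: they have to be found in the camera images.
- jig: Fixed grey jig, base plate 300 x 300 x 12 mm (x -100 to 200, y -150 to 150 mm). Origin at bench level under the middle lane, on the line of the closed clamp bar. x axis along the V-lanes towards the fence, y across them, z up. Placed and turned anew at each start. Three black V-lanes along x at y = -64, 0, 64 mm. A plain stud at x 125, y 60 mm only guides the fence.
- lane0 (a point): Lane at jig y = -64 mm (next to the clamp pivot): point on the axis of a seated tube, 46 mm above the bench, under the closed bar; axes as the jig's. Each lane is two 8 mm wide V-blocks at jig x = -28 and 28 mm, arms at 45 degrees, 41 mm wide at the mouth, top edges 46 mm high; room for fingers between them.
- lane1 (a point): The same for the middle lane, y = 0.
- lane2 (a point): The same for the lane at y = +64 mm (next to the fork).
- fence (a joint): Travel of the fence in m, 0 to 0.045, growing as it slides along jig -x (towards the lanes). Sliding takes about 6 to 8 N; it stays where it is left.
- fence_face (a point): Centre of the flat fence face that the tube ends lie against, 46 mm above the bench; axes as the jig's, face looks to jig -x. The aluminium fence is an upright strip 10 mm thick, 190 mm wide, top 56 mm above the bench, on a 6 mm slotted plate (95 mm along x, top 18 mm above the bench) that reaches back under the knob.
- fence_grip (a point): Grip point on the blue tab standing on the fence strip, 87 mm above the bench. The tab is 12 mm thick along jig x, 32 mm wide along y, and stands from 56 to 100 mm above the bench.
- fence_pointer (a point): Black pointer line (3 mm wide, along jig y) on the fence plate, at the edge facing the red mark, 20 mm behind the fence face.
- mark_line (a point): Centre of the red mark line (3 mm wide, along jig y) on the jig base beside the fence plate; axes as the jig's. The fence is set when the pointer has the same jig x as this point. The mark changes from start to start, 12 to 36 mm from the fence's starting place towards the lanes.
- knob (a joint): Turn of the red wing knob in rad, 0 to 1.6 (stop), growing clockwise seen from above; 0 to 0.3 at the start = slack, tight from 1.35 on. Friction 0.06 N m; it stays where it is left.
- knob_grip (a point): Grip point on the knob's vertical axis, 50 mm above the bench (jig x 125, y -60 mm). The wing is 34 mm long, 13 mm wide, from 27 to 65 mm above the bench; the x axis of this point lies along the wing, which is along jig x when the joint is 0.
- clamp_lift (a joint): Lift of the clamp bar in m, 0 (down) to 0.045. A spring and the weight pull it down with about 6 N at 0 and 10 N at the top; let go, it springs down. About 2 mm when it rests on tubes.
- clamp_turn (a joint): Turn of the clamp bar about its upright pivot in rad: 0 = across the lanes in the fork; grows counter-clockwise from above, towards the robot (jig -x), to 1.75; at 1.57 it lies along jig -x, aside. Light friction (0.12 N m), stays where it is left. The fork stops it from turning until it is lifted about 14 mm.
- clamp_pivot (a point): Point on the upright pivot axis of the clamp bar (jig x 0, y -125 mm).
- fork_top (a point): Steel fork that takes the free end of the clamp bar (jig x 0, y 118 mm): two prongs 12 mm thick along x with a 26 mm gap between them, tops 72 mm above the bench; this point is midway between the tops.
- clamp_grip (a point): Grip point on the bar's black round handle, 100 mm from the pivot axis, 96 mm above the bench when down. Handle stem 18 mm diameter, from 74 to 114 mm above the bench, with a 28 mm head above it (114 to 122 mm). The green bar is 14 x 14 mm, reaches 248 mm from the pivot, underside 60 mm above the bench when down; its hub at the pivot is 78 mm high.
- tubeA_center (a point): Document tube, 130 mm long: brown cardboard barrel 32 mm in diameter and 106 mm long with white square end caps, 36 x 36 x 12 mm, so that it does not roll. About 90 g. Point at its centre, 18 mm above the bench when lying; x axis along the tube. Absent in some starts (None).
- tubeB_center (a point): Document tube, 130 mm long: brown cardboard barrel 32 mm in diameter and 106 mm long with white square end caps, 36 x 36 x 12 mm, so that it does not roll. About 90 g. Point at its centre, 18 mm above the bench when lying; x axis along the tube. Absent in some starts (None).
- tubeC_center (a point): Document tube, 130 mm long: brown cardboard barrel 32 mm in diameter and 106 mm long with white square end caps, 36 x 36 x 12 mm, so that it does not roll. About 90 g. Point at its centre, 18 mm above the bench when lying; x axis along the tube. Absent in some starts (None).
- paste_jar_mid (a point): Bystander: white jar 64 mm in diameter, 50 mm high; point half-way up.
- weight_center (a point): Bystander: brass weight 52 mm in diameter, 40 mm high; point at its centre.
- block_mid (a point): Bystander: cork block 45 x 60 x 35 mm; point at its centre.
There are look-alikes about, which are no part of the job. What is shaped like the part that bears tubeC_center but blue or turquoise is not meant.

How it is judged:
On the way, in this order (a step that is already met when the one before it is completed fails the run):
1. the fence pointer is at the red mark while the knob is still slack (x of fence_pointer in the frame of mark_line between -0.004 and 0.004 m and value of joint knob below 0.7 rad), for 0.2 s.
2. the wing knob is tightened with the fence at the mark (x of fence_pointer in the frame of mark_line between -0.004 and 0.004 m and value of joint knob above 1.35 rad), for 0.2 s.
3. the clamp bar is lifted out of its fork (value of joint clamp_lift above 0.014 m and value of joint clamp_turn below 0.3 rad).
4. the clamp bar is turned aside (value of joint clamp_turn above 1.1 rad), for 0.2 s.
5. every tube lies in a lane of its own, against the fence, with the bar still aside (value of joint clamp_turn above 0.9 rad and (y of tubeA_center in the frame of jig between -0.071 and -0.057 m or y of tubeA_center in the frame of jig between -0.007 and 0.007 m or y of tubeA_center in the frame of jig between 0.057 and 0.071 m) and z of tubeA_center in the frame of jig between 0.041 and 0.051 m and angle between the x axis of each of tubeA_center, tubeB_center, tubeC_center and the x axis of jig, either way round below 0.09 rad and x of tubeA_center in the frame of fence_face between -0.072 and -0.061 m and (y of tubeB_center in the frame of jig between -0.071 and -0.057 m or y of tubeB_center in the frame of jig between -0.007 and 0.007 m or y of tubeB_center in the frame of jig between 0.057 and 0.071 m) and z of tubeB_center in the frame of jig between 0.041 and 0.051 m and x of tubeB_center in the frame of fence_face between -0.072 and -0.061 m and (y of tubeC_center in the frame of jig between -0.071 and -0.057 m or y of tubeC_center in the frame of jig between -0.007 and 0.007 m or y of tubeC_center in the frame of jig between 0.057 and 0.071 m) and z of tubeC_center in the frame of jig between 0.041 and 0.051 m and x of tubeC_center in the frame of fence_face between -0.072 and -0.061 m), for 0.2 s.
At the end, for the whole second after the job is handed in: Pointer within 4 mm of the mark, knob at 1.35 rad or more; each present tube in a lane (7 mm sideways, 5 mm in height, 0.09 rad) with its end within 7 mm of the fence face; clamp bar back across the lanes (within 0.05 rad) and down (lift under 6 mm) (all of step 2 and value of joint clamp_lift below 0.006 m and value of joint clamp_turn between -0.05 and 0.05 rad and (y of tubeA_center in the frame of jig between -0.071 and -0.057 m or y of tubeA_center in the frame of jig between -0.007 and 0.007 m or y of tubeA_center in the frame of jig between 0.057 and 0.071 m) and z of tubeA_center in the frame of jig between 0.041 and 0.051 m and angle between the x axis of each of tubeA_center, tubeB_center, tubeC_center and the x axis of jig, either way round below 0.09 rad and x of tubeA_center in the frame of fence_face between -0.072 and -0.061 m and (y of tubeB_center in the frame of jig between -0.071 and -0.057 m or y of tubeB_center in the frame of jig between -0.007 and 0.007 m or y of tubeB_center in the frame of jig between 0.057 and 0.071 m) and z of tubeB_center in the frame of jig between 0.041 and 0.051 m and x of tubeB_center in the frame of fence_face between -0.072 and -0.061 m and (y of tubeC_center in the frame of jig between -0.071 and -0.057 m or y of tubeC_center in the frame of jig between -0.007 and 0.007 m or y of tubeC_center in the frame of jig between 0.057 and 0.071 m) and z of tubeC_center in the frame of jig between 0.041 and 0.051 m and x of tubeC_center in the frame of fence_face between -0.072 and -0.061 m); the robot touches nothing.
It fails at once if the paste jar is disturbed (moved more than 5 cm) (distance of paste_jar_mid from where it was at the start of the episode above 0.05 m).
It fails at once if the brass weight is disturbed (moved more than 5 cm) (distance of weight_center from where it was at the start of the episode above 0.05 m).
It fails at once if the cork block is disturbed (moved more than 5 cm) (distance of block_mid from where it was at the start of the episode above 0.05 m).
Of tubeA, tubeB, tubeC only 2 to 3 are there at a start; the rules pass over those that are not, and their reading is None.
At some moment in a run one of tubeA, tubeB, tubeC may be knocked a few centimetres aside while the robot is not near it.
Once in a run the grip may slacken for a moment while it holds something.
It also fails if it takes over 210 s, if anything falls off the work surface, if the arm or the gripper's body presses on something with over 40 N, if the wrist force passes 120 N, or if a joint passes its speed limit or range.

### The arm

A 7-joint arm with a two-finger parallel gripper is mounted at the origin on the work surface. World frame = base frame: x ahead of the robot, y to its left, z up, the work surface at z = 0. Lengths are in m, angles in rad, forces in N, time in s.
With the tool pointing down it reaches from about 0.425 to 0.925 m from the base axis. Payload 6.8 kg.
Tool frame: the origin (TCP) lies on the front face of the gripper's body, between the roots of the fingers; the fingertips stand 73 mm ahead of it and the grasp point (between the pads) lies 54 mm ahead of it (env.nose_length is the distance from the TCP to the fingertips, in m); z points along the fingers, y is the direction in which the jaws open and shut (so a half turn about z gives the same grasp; the last joint's range is limited). The gripper opens to 85 mm and grips with 20 to 120 N. Pads are 22 mm wide; open, the fingers measure 114 mm over their backs; the gripper's body (76 mm by 85 mm) begins 54 mm behind the grasp point. The pads swing forward as they close: fully open they stand 13 mm farther back than shut.
Start: joints at [-1.422, 0.477, 0.022, 1.555, -0.011, 1.109, -0.083], TCP at [0.171, 0.653, 0.304] pointing down, gripper open.
Joint ranges: [-2.96, 2.96], [-0.34, 2.1], [-1.41, 1.46], [0.24, 2.44], [-1.37, 4.51], [0.17, 1.92], [-2.96, 2.96]. Speed limits (rad/s): [2.39, 2.39, 3.14, 3.14, 3.14, 3.14, 3.14].

### API

Orientations are given as a unit quaternion [w, x, y, z].
In Python, from cell import env, kin, camera, calibration, job gives the robot as it stands. The module is installed in compiled form; this text tells all that it offers. Calls block until the motion is done:
- env.reach(position, orientation): joint-space move of the TCP to a pose.
- env.movel(position, velocity=0.15, rot=None, stop_force=None): straight line of the TCP; rot=None keeps the orientation; velocity is the mean speed in m/s. With stop_force (N) it stops when the force on the tool has changed by that much, and returns True; else False.
- env.goto_joints(angles): joint-space move.
- env.grip(opening, f_grip=None): finger opening in m; f_grip is the grip in N (None keeps the last); returns when the fingers have stopped.
- env.dwell(seconds).
- kin.inverse_kinematics(position, orientation): joint angles nearest the present ones, or None.
- env.get_state(): the state.
- camera(name): name is "scene" or "top"; returns (picture, depth): 480x640x3 uint8, blue, green, red; 480x640 float32, m along the optical axis (not along the pixel's ray), 0 where there is no reading.
- calibration(name): a dict with "fx", "fy", "cx", "cy" (pixels), "k1" (the pictures are not rectified: a ray, as slopes to the right and down, at radius r is drawn at 1 + k1 r^2 times it, then the intrinsics apply), "rvec" (rotation vector, rad) and "tvec" (3), from world to camera coordinates, as OpenCV has them. Camera axes: x right, y down, z forward; pixel columns grow to the right and rows downward; lengths in m; the calibration is good to about 2 mm. A picture is of the moment at which its call begins. calibration takes no time and is no camera call.
A pose or a line that the arm cannot do raises env.PlanningError and nothing moves.
- job.job_done(): hands the job in, once; it reports no verdict.
The state is a dict: "time": time; "qpos": joint angles; "joint_velocities": joint speeds; "joint_torque": joint torques, N m; "tcp_pos": TCP position; "orientation": TCP orientation; "force": force on the tool from outside, world axes, zero at the start; "torque": the same for the moment, N m; "opening": finger opening in m.
Only numpy, scipy, OpenCV 4.12 (cv2) and the standard library are available. Lean on these libraries where they do the work, as an engineer would, in place of code of your own. Each camera call takes 0.05 s, during which the arm holds its last target.

## Working session

There is one attempt and no reset: what is moved stays moved. The work goes in short steps, each a Python script; the robot and the scene stay as the last script left them, time stands still between calls to the robot, and variables do not carry over. Pictures are saved under pics/ and viewed, and the job is handed in when it is done.

```bash
mkdir -p pics; ls; cat > h.py <<'E'
import numpy as np, cv2
from scipy.spatial.transform import Rotation as R
from cell import env, kin, camera, calibration, job
def cam(n):
    c=calibration(n); K=np.array([[c['fx'],0,c['cx']],[0,c['fy'],c['cy']],[0,0,1.]]); D=np.array([c['k1'],0,0,0,0.])
    return K,D,np.array(c['rvec'],float).reshape(3),np.array(c['tvec'],float).reshape(3)
def px2w(n,uv,z=None,depth=None):
    K,D,r,t=cam(n); uv=np.array(uv,float).reshape(-1,1,2)
    s=cv2.undistortPoints(uv,K,D).reshape(-1,2); Rm=R.from_rotvec(r).as_matrix(); C=-Rm.T@t
    d=np.c_[s,np.ones(len(s))]@Rm
    if z is not None: return C+d*((z-C[2])/d[:,2])[:,None]
    return C+d*np.array(depth).reshape(-1,1)
def w2px(n,P):
    K,D,r,t=cam(n); return cv2.projectPoints(np.array(P,float).reshape(-1,1,3),r,t,K,D)[0].reshape(-1,2)
def crop(img,u0,v0,u1,v1,f,name):
    cv2.imwrite(name,cv2.resize(img[v0:v1,u0:u1],None,fx=f,fy=f,interpolation=cv2.INTER_CUBIC))
def down(yaw): # tool down, jaw (tool y) direction at world angle yaw
    y=np.array([np.cos(yaw),np.sin(yaw),0]); z=np.array([0,0,-1.]); x=np.cross(y,z)
    q=R.from_matrix(np.c_[x,y,z]).as_quat(); return [q[3],q[0],q[1],q[2]]
E
python3 - <<'E'
from h import *
for n in('scene','top'):
    p,d=camera(n); cv2.imwrite(f'pics/{n}0.png',p); np.save(f'{n}0.npy',d)
    K,D,r,t=cam(n); print(n,K[0],K[1],D,-R.from_rotvec(r).as_matrix().T@t)
print(env.get_state(), env.nose_length)
E
```

```text
pics
scene [563.1693585    0.         311.26683314] [  0.         563.1693585  244.04371692] [0.004466 0.       0.       0.       0.      ] [ 1.14684785 -0.09938516  1.02247351]
top [477.49071195   0.         326.47473962] [  0.         477.49071195 244.31617099] [-0.11705633  0.          0.          0.          0.        ] [0.40244888 0.08118789 1.20766631]
{'time': 0.1, 'qpos': array([-1.42209639,  0.47771153,  0.02233947,  1.5563227 , -0.01153437,
        1.10929414, -0.08310919]), 'joint_velocities': array([ 0.00089794, -0.00232977,  0.00054685, -0.00264914, -0.00173526,
       -0.00192463,  0.00046454]), 'joint_torque': array([ 5.02022303e-03, -5.97751129e+01,  1.61401413e+00, -2.81949681e+01,
        1.28426857e-02,  5.03620191e-03,  2.08916754e-05]), 'tcp_pos': array([0.17133076, 0.65247923, 0.30303935]), 'orientation': array([-6.11265570e-05,  1.28048081e-01,  9.91767635e-01, -8.01804250e-04]), 'force': array([-0.73123284,  0.18924109,  0.78405874]), 'torque': array([-0.01009474,  0.04900524,  0.04246921]), 'opening': 0.08547014253455132} 0.0726
```

View pics/scene0.png

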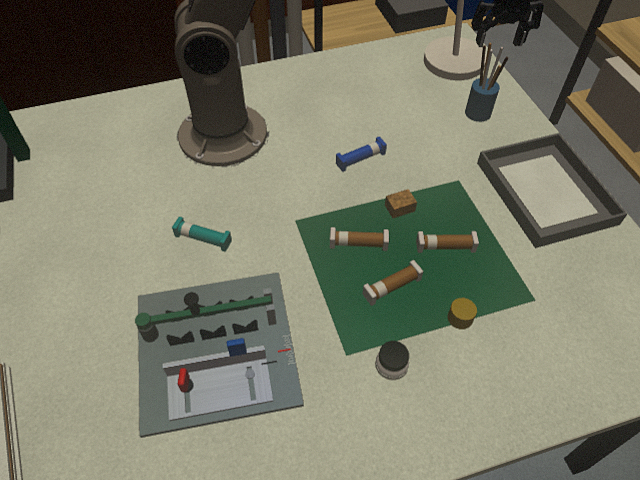

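View pics/top0.png

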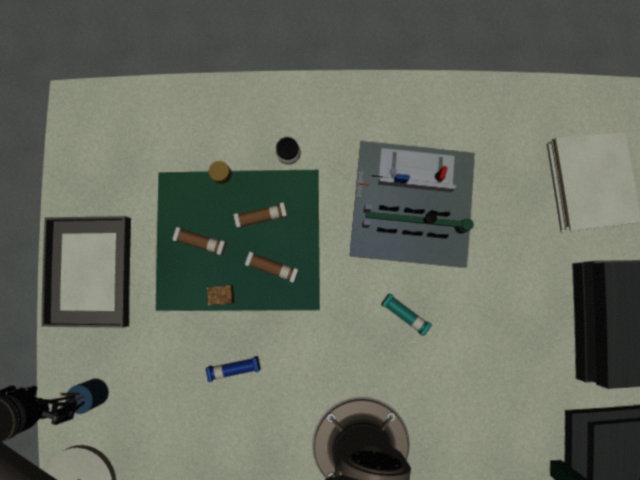

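The scene shows three brown tubes on the green mat, at scene (360,239), (448,241) and (393,281), or top (198,241), (271,267) and (260,215). A blue one at top (233,369) and a turquoise one at top (407,314) are look-alikes. The jig is at top (412,204). I'll enlarge these next.

```bash
python3 - <<'E'
from h import *
p=cv2.imread('pics/top0.png'); crop(p,340,130,480,275,5,'pics/jigtop.png')
crop(p,150,160,325,315,4,'pics/tubetop.png')
s=cv2.imread('pics/scene0.png'); crop(s,130,265,310,440,4,'pics/jigsc.png')
crop(s,300,180,500,340,4,'pics/tubesc.png')
E
```

```text
(no output)
```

View pics/jigtop.png

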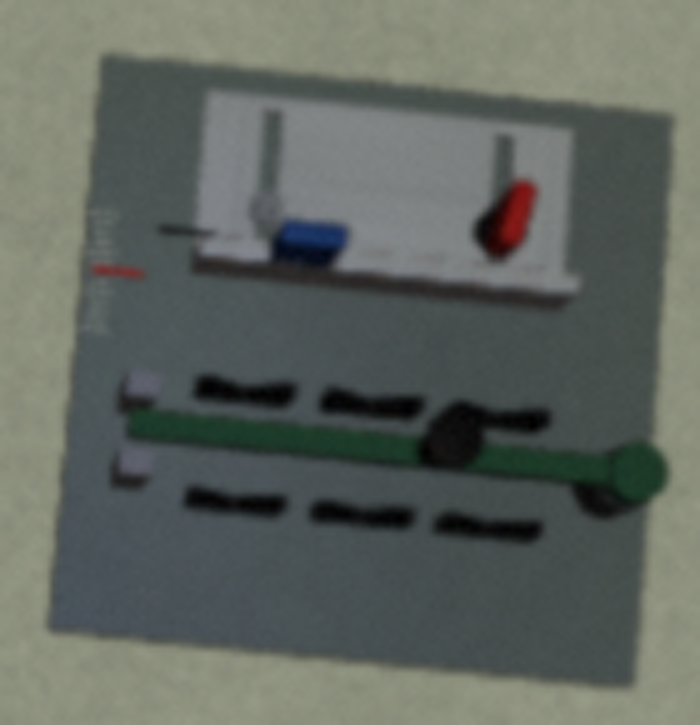

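View pics/jigsc.png

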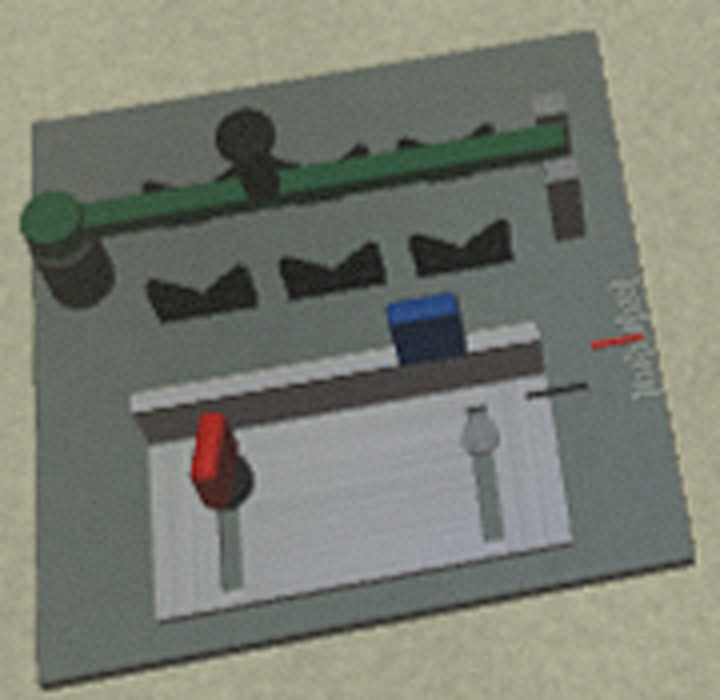

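View pics/tubetop.png

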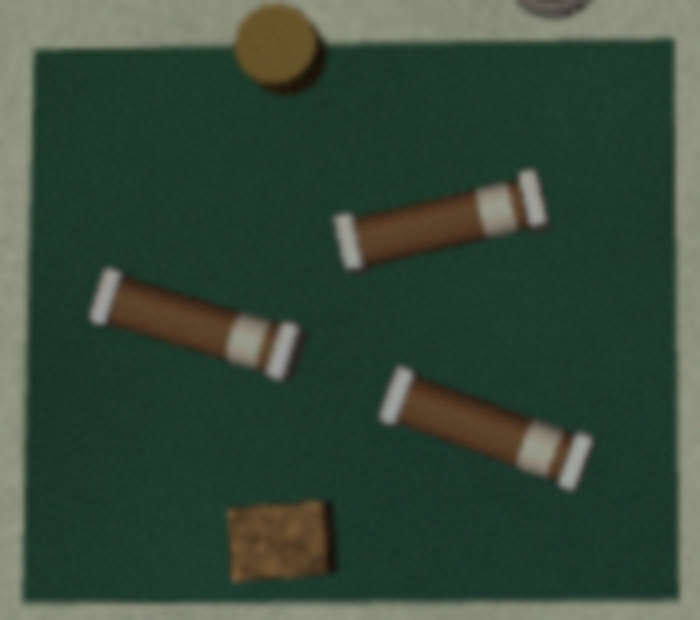

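View pics/tubesc.png

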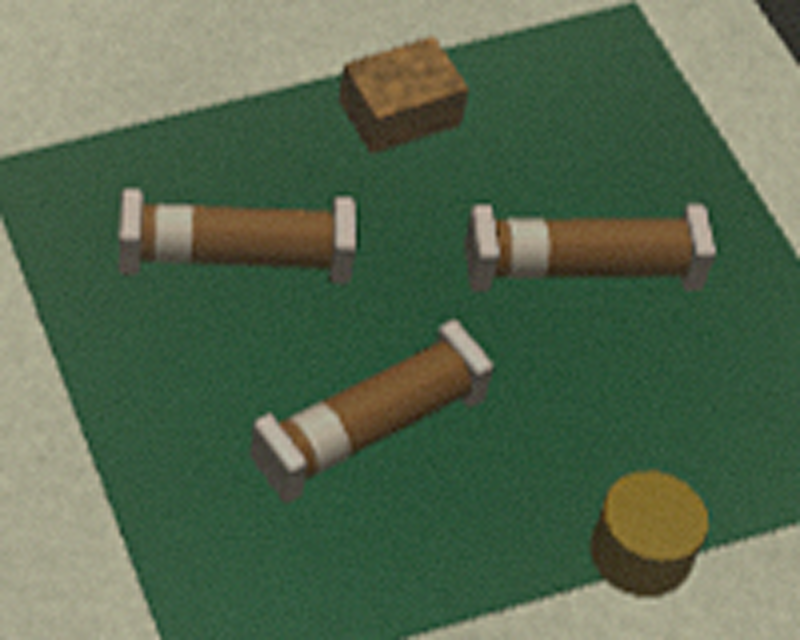

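```bash
cat >> h.py <<'E'
def ucrop(pts,u0,v0,f): return (np.array(pts,float)+.5)/f-.5+np.array([u0,v0])
E
python3 - <<'E'
from h import *
from scipy.optimize import least_squares
J=[(.2,.15),(.2,-.15),(-.1,-.15),(-.1,.15)]
tp=ucrop([(103,55),(672,115),(634,687),(50,632)],340,130,5)
sc=ucrop([(692,558),(41,681),(34,122),(595,32)],130,265,4)
def jw(p,P):
    c,s=np.cos(p[2]),np.sin(p[2]); P=np.array(P,float)
    return np.c_[p[0]+c*P[:,0]-s*P[:,1],p[1]+s*P[:,0]+c*P[:,1],P[:,2]]
P3=[(a,b,.012) for a,b in J]
def f(p,w): 
    W=jw(p,P3); r=[]
    if 't' in w: r.append(w2px('top',W)-tp)
    if 's' in w: r.append(w2px('scene',W)-sc)
    return np.concatenate(r).ravel()
for w in('t','s','ts'):
    q=least_squares(f,[.65,0,0],args=(w,)); print(w,q.x,np.abs(q.fun).max())
p=q.x; np.save('jig.npy',p)
def inv(W):
    c,s=np.cos(p[2]),np.sin(p[2]); d=W[:,:2]-p[:2]; return np.c_[c*d[:,0]+s*d[:,1],-s*d[:,0]+c*d[:,1]]
print('top ptr/red',inv(px2w('top',ucrop([(160,229),(215,233),(93,269),(143,273)],340,130,5),z=.0125)).round(4).tolist())
print('sc ptr/red',inv(px2w('scene',ucrop([(528,395),(588,385),(592,346),(643,338)],130,265,4),z=.0125)).round(4).tolist())
print('ptr z18',inv(px2w('top',ucrop([(160,229),(215,233)],340,130,5),z=.018)).round(4).tolist(),inv(px2w('scene',ucrop([(528,395),(588,385)],130,265,4),z=.018)).round(4).tolist())
print('tab top',inv(px2w('top',ucrop([(288,222),(347,226),(335,245),(277,240)],340,130,5),z=.1)).round(4).tolist(),inv(px2w('scene',ucrop([(388,303),(457,293),(459,313),(390,326)],130,265,4),z=.1)).round(4).tolist())
print('knob top',inv(px2w('top',ucrop([(525,185),(505,245)],340,130,5),z=.065)).round(4).tolist(),inv(px2w('scene',ucrop([(214,418),(207,478)],130,265,4),z=.065)).round(4).tolist())
print('handle',inv(px2w('scene',ucrop([(247,134)],130,265,4),z=.122)).round(4).tolist(),inv(px2w('top',ucrop([(463,425)],340,130,5),z=.122)).round(4).tolist())
for nm,a,b in(('T1',(106,296),(283,350)),('T2',(348,241),(533,198)),('T3',(397,395),(575,461))):
    W=px2w('top',ucrop([a,b],150,160,4),z=.036); d=W[1]-W[0]; print(nm,W.mean(0),np.hypot(*d[:2]),np.arctan2(d[1],d[0]))
for nm,a,b in(('T3',(131,208),(344,218)),('T1',(484,223),(699,224)),('T2',(281,440),(466,347))):
    W=px2w('scene',ucrop([a,b],300,180,4),z=.036); d=W[1]-W[0]; print(nm,W.mean(0),np.hypot(*d[:2]),np.arctan2(d[1],d[0]))
E
```

```text
t [ 0.55826984 -0.13556655 -0.10567755] 0.5510183270747575
s [ 0.5588536  -0.13547193 -0.11186846] 1.1376561867335226
ts [ 0.55861671 -0.13554444 -0.10948545] 1.257832939222851
top ptr/red [[0.1101, 0.1121], [0.1109, 0.0839], [0.0858, 0.1443], [0.0864, 0.1187]]
sc ptr/red [[0.1051, 0.0845], [0.1056, 0.1138], [0.0856, 0.1189], [0.0862, 0.1441]]
ptr z18 [[0.1087, 0.1125], [0.1096, 0.0845]] [[0.1077, 0.0846], [0.1082, 0.1137]]
tab top [[0.0987, 0.0582], [0.0997, 0.0301], [0.0899, 0.035], [0.0894, 0.0627]] [[0.0895, 0.0298], [0.0905, 0.0611], [0.1007, 0.0608], [0.1011, 0.0295]]
knob top [[0.1386, -0.0615], [0.1075, -0.0537]] [[0.1132, -0.0566], [0.1416, -0.0613]]
handle [[0.0014, -0.0243]] [[0.0066, -0.0279]]
T1 [0.51543424 0.39964747 0.036     ] 0.1177455961061213 -1.8705328731192774
T2 [0.57849906 0.24572744 0.036     ] 0.1180980312667341 -1.3512797949200046
T3 [0.44893673 0.21730834 0.036     ] 0.11728135934935555 -1.9314661851090686
T3 [0.44619079 0.21805506 0.036     ] 0.11761792695919294 1.203676113290404
T1 [0.51199044 0.40101181 0.036     ] 0.11777945329089318 1.257348559181127
T2 [0.57935514 0.24556955 0.036     ] 0.11632257932488765 1.7846736893970323
```

```bash
cat >> h.py <<'E'
try: JP=np.load('jig.npy')
except Exception: JP=None
def jpt(x,y,z):
    c,s=np.cos(JP[2]),np.sin(JP[2]); return np.array([JP[0]+c*x-s*y,JP[1]+s*x+c*y,z])
def inj(W):
    W=np.atleast_2d(W); c,s=np.cos(JP[2]),np.sin(JP[2]); d=W[:,:2]-JP[:2]; return np.c_[c*d[:,0]+s*d[:,1],-s*d[:,0]+c*d[:,1]]
def orient(pos,yaw,near=None):
    best=None
    for k in(-1,0,1,2):
        q=kin.inverse_kinematics(list(pos),down(yaw+k*np.pi))
        if q is None: continue
        q=np.array(q); s=abs(q[6]-(0 if near is None else near))
        if best is None or s<best[0]-1e-3: best=(s,down(yaw+k*np.pi),q)
    return best[1],best[2]
def snap(tag):
    for n in('scene','top'):
        p,d=camera(n); cv2.imwrite(f'pics/{n}_{tag}.png',p); np.save(f'{n}_{tag}.npy',d)
def st(): 
    s=env.get_state(); return round(s['time'],1),inj(s['tcp_pos'])[0].round(4),round(s['tcp_pos'][2],4),s['force'].round(1),round(s['opening'],4),s['qpos'][6].round(2)
E
python3 - <<'E'
from h import *
JP[2]=-.108; np.save('jig.npy',JP)
import h
yaw=JP[2]   # jaws along jig x
p=jpt(.095,.0455,.25); o,q=orient(p,yaw); print(q)
env.reach(list(p),o); print(st())
env.grip(.05)
env.movel(list(jpt(.095,.0455,.143)),stop_force=8); print(st())
env.grip(0.0,40); print(st())
snap('g1')
E
python3 - <<'E'
from h import *
crop(cv2.imread('pics/scene_g1.png'),130,265,310,440,4,'pics/g1.png')
E
```

```text
[-0.47868341  0.63901519  0.80792725  1.66931814 -0.51698327  1.05977262
  0.38301087]
(3.2, array([0.0951, 0.0467]), np.float64(0.2499), array([-0.1, -0.3, -0.3]), 0.0855, np.float64(0.38))
(4.5, array([0.0956, 0.0452]), np.float64(0.1439), array([-0.2, -0.3,  0.2]), 0.05, np.float64(0.45))
(5.0, array([0.095 , 0.0455]), np.float64(0.1439), array([-1.9,  1.7,  5.7]), 0.0111, np.float64(0.45))
```

View pics/g1.png

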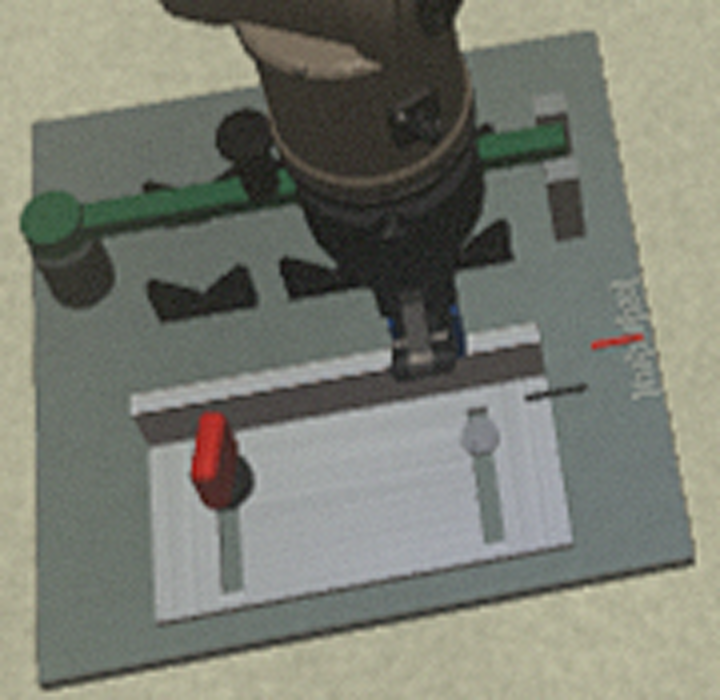

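The tab at (425,335) is gripped. The pointer (557,391) and mark (617,342) stay visible, so I'll slide most of the way and re-measure.

```bash
python3 - <<'E'
from h import *
p0=env.get_state()['tcp_pos']; d=jpt(-1,0,0)-jpt(0,0,0)
env.movel(list(p0+d*.021),velocity=.03); env.dwell(.2); print(st()); snap('g2')
crop(cv2.imread('pics/scene_g2.png'),230,320,310,380,10,'pics/g2.png')
crop(cv2.imread('pics/top_g2.png'),345,150,405,200,12,'pics/g2t.png')
E
```

```text
(6.1, array([0.0752, 0.0456]), np.float64(0.144), array([ 4.5, -1.8, -3.6]), 0.0114, np.float64(0.46))
```

View pics/g2.png

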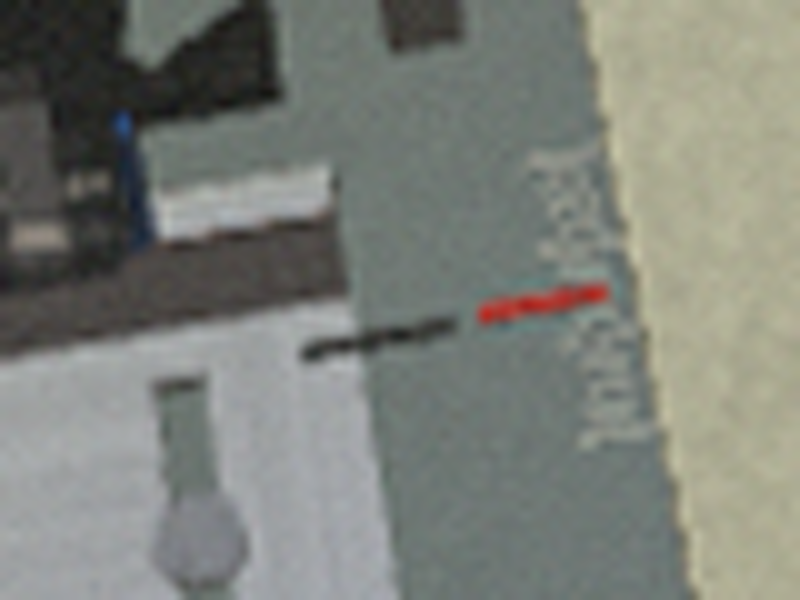

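View pics/g2t.png

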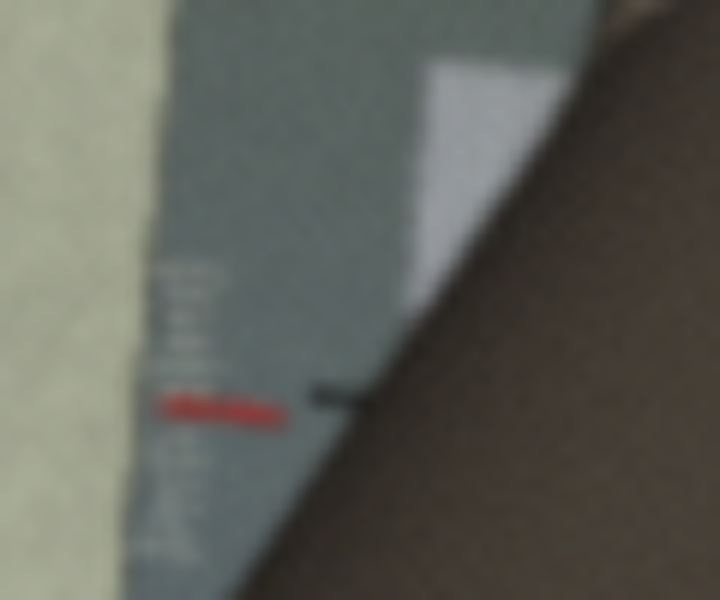

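```bash
python3 - <<'E'
from h import *
a=ucrop([(303,352),(455,323),(480,313),(608,293)],230,320,10)
b=ucrop([(312,393),(345,398),(160,406),(287,418)],345,150,12)
for z in(.0125,.0185): print(z,inj(px2w('scene',a,z=z)).round(4).tolist(),inj(px2w('top',b,z=z)).round(4).tolist())
E
```

```text
0.0125 [[0.0866, 0.0835], [0.0863, 0.1135], [0.0851, 0.1187], [0.0858, 0.144]] [[0.0921, 0.1131], [0.0917, 0.106], [0.086, 0.145], [0.0862, 0.1179]]
0.0185 [[0.0895, 0.0836], [0.0892, 0.1135], [0.0881, 0.1186], [0.0888, 0.1437]] [[0.0907, 0.1135], [0.0904, 0.1065], [0.0847, 0.1452], [0.0848, 0.1183]]
```

Allowing for the pointer's height, both views put it about 4 mm short. I'll move it the rest of the way.

```bash
python3 - <<'E'
from h import *
p0=env.get_state()['tcp_pos']; d=jpt(-1,0,0)-jpt(0,0,0)
env.movel(list(p0+d*.0048),velocity=.02); env.dwell(.3); print(st())
env.grip(.045); print(st())
p=env.get_state()['tcp_pos'].copy(); p[2]=.28; env.movel(list(p)); 
q=env.get_state()['qpos'].copy(); q[0]+=.6; env.goto_joints(list(q))
snap('g3')
crop(cv2.imread('pics/scene_g3.png'),230,320,310,380,10,'pics/g3.png')
crop(cv2.imread('pics/top_g3.png'),345,150,405,200,12,'pics/g3t.png')
E
```

```text
(6.9, array([0.0716, 0.0456]), np.float64(0.144), array([ 6.2, -1.7, -4.9]), 0.0116, np.float64(0.46))
(7.3, array([0.0703, 0.0456]), np.float64(0.144), array([0.2, 0.2, 0.1]), 0.0451, np.float64(0.46))
```

View pics/g3.png

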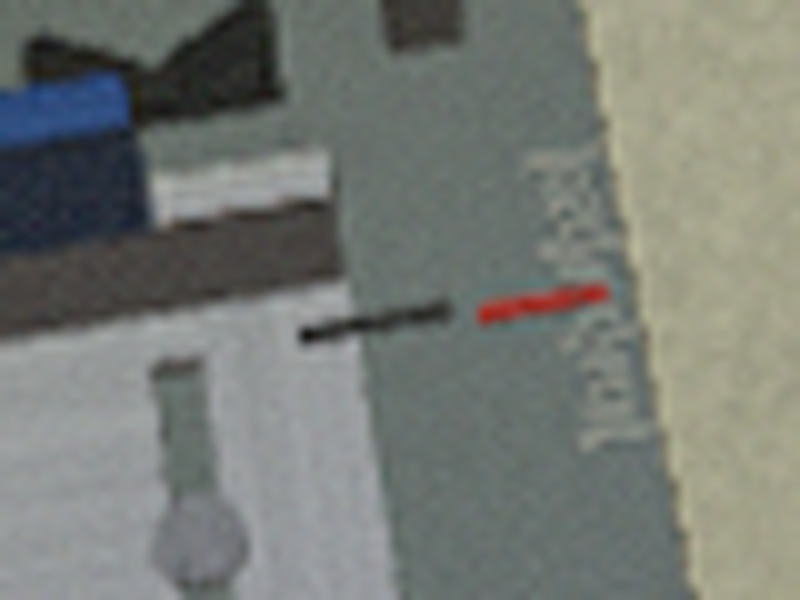

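View pics/g3t.png

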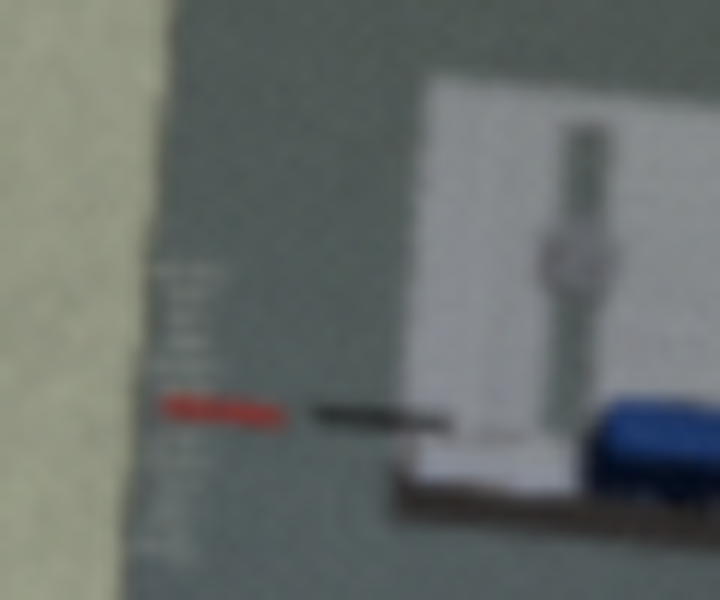

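```bash
python3 - <<'E'
from h import *
a=ucrop([(302,336),(452,310),(480,313),(608,293)],230,320,10)
b=ucrop([(315,412),(450,424),(160,406),(287,418)],345,150,12)
for z in(.0125,.0185): print(z,inj(px2w('scene',a,z=z)).round(4).tolist(),inj(px2w('top',b,z=z)).round(4).tolist())
E
```

```text
0.0125 [[0.0832, 0.0838], [0.0834, 0.1134], [0.0851, 0.1187], [0.0858, 0.144]] [[0.0881, 0.1121], [0.0884, 0.0833], [0.086, 0.145], [0.0862, 0.1179]]
0.0185 [[0.0861, 0.0839], [0.0864, 0.1133], [0.0881, 0.1186], [0.0888, 0.1437]] [[0.0867, 0.1125], [0.0871, 0.0839], [0.0847, 0.1452], [0.0848, 0.1183]]
```

The pointer is now within 1 mm of the mark in both views (0.0862/0.0869 against 0.0855/0.0861). Next is the knob.

```bash
python3 - <<'E'
from h import *
p=jpt(.125,-.06,.25)
for k in(0,1):
  r=[]
  for t in(.2,.9,1.6):
    q=kin.inverse_kinematics(list(p),down(JP[2]+np.pi/2+k*np.pi-t)); r.append(None if q is None else np.round(q,2).tolist())
  print(k,r)
p,_=cv2.imread('pics/scene_g3.png'),0
crop(p,165,350,205,400,14,'pics/k0.png')
p=cv2.imread('pics/top_g3.png'); crop(p,425,155,465,195,14,'pics/k0t.png')
E
```

```text
0 [[0.0, 0.59, 0.32, 1.53, -0.2, 1.05, 1.63], [-0.11, 0.62, 0.5, 1.54, -0.33, 1.06, 1.03], [-0.21, 0.66, 0.67, 1.55, -0.45, 1.08, 0.42]]
1 [[-0.41, 0.84, 1.08, 1.56, -0.78, 1.22, -1.06], [-0.46, 0.95, 1.24, 1.57, -0.92, 1.31, -1.67], [-0.49, 1.05, 1.38, 1.57, -1.04, 1.4, -2.29]]
```

View pics/k0t.png

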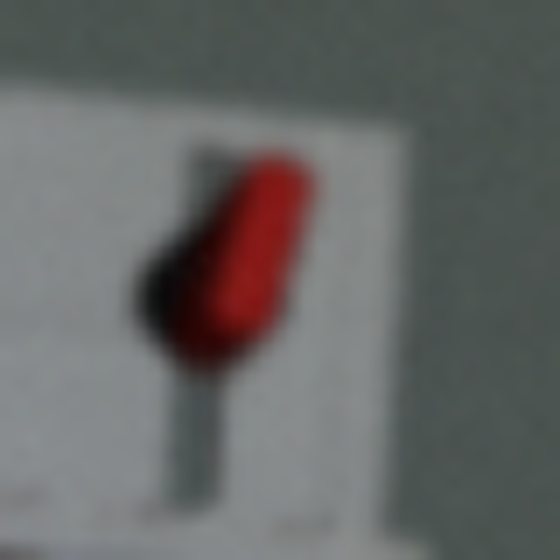

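View pics/k0.png

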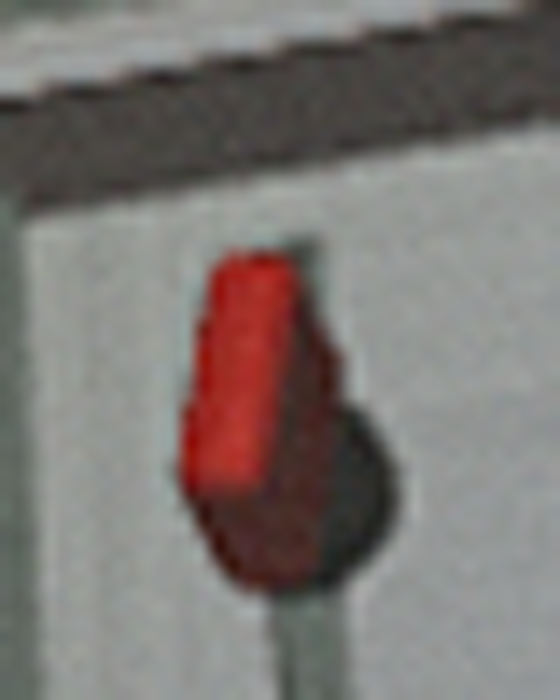

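The red wing sits at about 0.2 rad, with its top centre near jig (0.126,-0.059). I'll grip and turn it.

```bash
python3 - <<'E'
from h import *
o=lambda t: down(JP[2]+np.pi/2-t)
env.reach(list(jpt(.125,-.06,.25)),o(.2))
env.grip(.045)
print(env.movel(list(jpt(.125,-.06,.107)),stop_force=8),st())
env.grip(0,60); print(st())
p=list(jpt(.125,-.06,.107))
for t in np.arange(.35,1.66,.15):
    env.movel(p,rot=o(t)); s=env.get_state(); print(round(t,2),s['torque'].round(2),s['force'].round(1),round(s['opening'],4),round(s['time'],1))
    if abs(s['torque'][2])>.6: break
env.dwell(.2)
E
```

```text
False (12.3, array([ 0.1258, -0.0602]), np.float64(0.1082), array([ 0.5, -0.2,  0.2]), 0.0448, np.float64(1.67))
(12.7, array([ 0.1254, -0.0607]), np.float64(0.1082), array([-1.5, -1.1,  6.5]), 0.0119, np.float64(1.67))
0.35 [-0.19  0.3  -0.02] [-1.3 -0.4  6.5] 0.0119 13.0
0.5 [-0.21  0.29 -0.04] [-2.3 -1.7  6.1] 0.0118 13.3
0.65 [-0.29  0.34 -0.06] [-2.2 -2.3  5.8] 0.0119 13.6
0.8 [-0.38  0.47 -0.04] [-1.9 -2.5  7. ] 0.0123 13.9
0.95 [-0.34  0.47 -0.06] [-2.6 -1.5  7.6] 0.0122 14.2
1.1 [-0.36  0.55 -0.06] [-2.4 -2.4  6.2] 0.0119 14.5
1.25 [-0.38  0.58 -0.06] [-2.8 -1.8  6.6] 0.0125 14.8
1.4 [-0.37  0.69 -0.06] [-3.4 -1.6  7.3] 0.0122 15.1
1.55 [-0.4   0.8  -0.06] [-4.2 -1.2  8.5] 0.0125 15.4
```

```bash
python3 - <<'E'
from h import *
o=lambda t: down(JP[2]+np.pi/2-t)
p=list(jpt(.125,-.06,.107))
for t in (1.6,1.65,1.7):
    env.movel(p,rot=o(t)); env.dwell(.1); s=env.get_state(); print(round(t,2),s['torque'].round(2),s['force'].round(1),round(s['time'],1))
    if abs(s['torque'][2])>.3: break
env.dwell(.2); env.grip(.04); print(st())
env.movel(list(jpt(.125,-.06,.28)))
# go to clamp hover
q=env.get_state()['qpos'].copy(); q[0]+=.7; env.goto_joints(list(q)); snap('k1')
crop(cv2.imread('pics/scene_k1.png'),130,265,310,440,4,'pics/k1.png')
E
```

```text
1.6 [-0.4   0.78  0.05] [-4.  -1.1  7.5] 16.0
1.65 [-0.56  0.9   1.16] [-4.3 -2.4  7.6] 16.3
(16.9, array([ 0.1251, -0.0595]), np.float64(0.1067), array([-0.2,  0.5,  0.1]), 0.0402, np.float64(0.49))
```

View pics/k1.png

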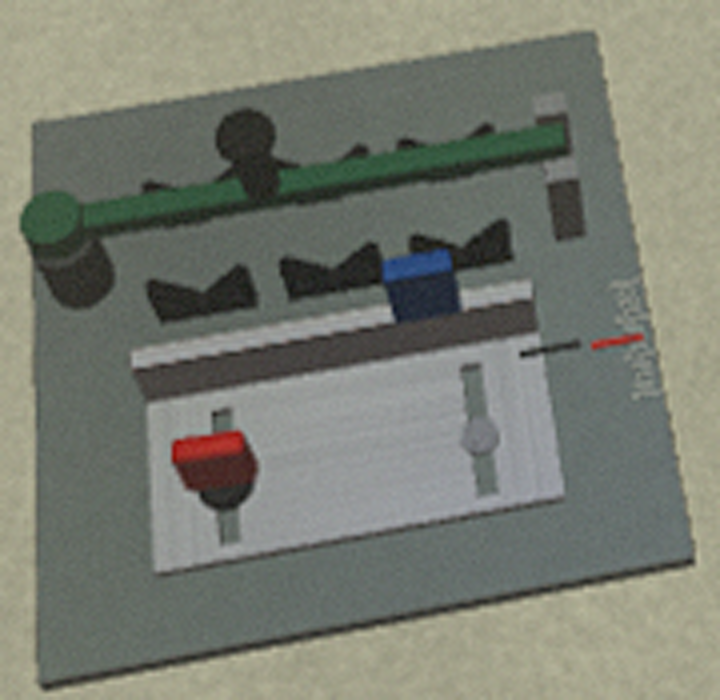

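The knob wing at (210,447) lies across the jig at the stop, and the pointer at (550,349) is still in line with the mark at (617,342). Next is the clamp bar.

```bash
cat >> h.py <<'E'
def hp(t,z): return jpt(-.1*np.sin(t),-.125+.1*np.cos(t),z)
E
python3 - <<'E'
from h import *
for k in(0,1):
  for t in(0,.75,1.5):
    q=kin.inverse_kinematics(list(hp(t,.17)),down(JP[2]+k*np.pi+t)); print(k,t,None if q is None else np.round(q,2).tolist())
E
```

```text
0 0 [-0.27, 0.55, 0.59, 1.93, -0.42, 0.78, 0.45]
0 0.75 [-0.1, 0.42, 0.42, 2.07, -0.26, 0.7, 1.13]
0 1.5 [0.22, 0.39, 0.19, 2.08, -0.11, 0.68, 1.87]
1 0 [-0.64, 0.94, 1.27, 1.95, -1.03, 1.12, -2.16]
1 0.75 [-0.57, 0.71, 1.13, 2.09, -0.85, 0.9, -1.45]
1 1.5 [-0.34, 0.57, 0.95, 2.11, -0.67, 0.79, -0.72]
```

```bash
python3 - <<'E'
from h import *
o=lambda t: down(JP[2]+t)
env.reach(list(hp(0,.28)),o(0)); env.grip(.085)
print(env.movel(list(hp(0,.149)),velocity=.12,stop_force=8),st())
env.grip(0,70); print(st())
print(env.movel(list(hp(0,.149+.030)),velocity=.06)); env.dwell(.2); print(st())
snap('c1')
for t in np.arange(.1,1.56,.1):
    env.movel(list(hp(t,.179)),velocity=.12,rot=o(t))
    s=env.get_state()
    if np.hypot(*s['force'][:2])>20: print('F',t,s['force']); 
env.dwell(.3); print(st(),t); snap('c2')
crop(cv2.imread('pics/scene_c2.png'),100,200,320,440,3,'pics/c2.png')
E
```

```text
False (23.6, array([ 0.0005, -0.0252]), np.float64(0.1497), array([ 0. , -0.2,  0.1]), 0.085, np.float64(0.46))
(24.2, array([-0.0001, -0.0248]), np.float64(0.149), array([-1.3,  0.9,  0.9]), 0.0222, np.float64(0.46))
False
(25.0, array([-0.0003, -0.0257]), np.float64(0.1788), array([-1.6, -5.6, -8.1]), 0.0218, np.float64(0.44))
(29.2, array([-0.0995, -0.1174]), np.float64(0.179), array([ 2.4, -2.3, -7.9]), 0.0228, np.float64(1.9)) 1.5000000000000002
```

View pics/c2.png

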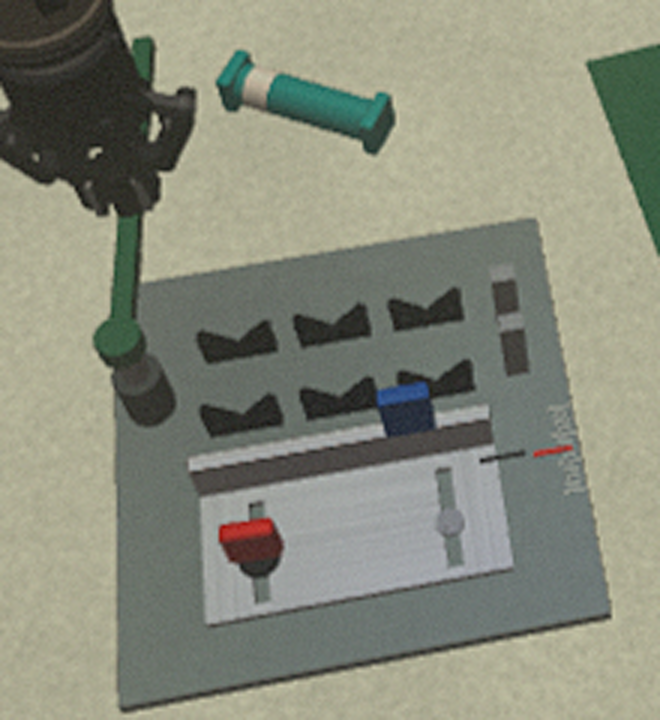

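The bar at (130,200) is aside and the turquoise look-alike is untouched. I'll lower the bar, release it and re-check the tubes.

```bash
python3 - <<'E'
from h import *
env.movel(list(hp(1.5,.150)),velocity=.08); env.grip(.085); print(st())
env.movel(list(hp(1.5,.30)),velocity=.2); print(st())
snap('t1')
crop(cv2.imread('pics/top_t1.png'),150,160,325,315,4,'pics/t1t.png')
E
```

```text
(30.4, array([-0.0998, -0.1178]), np.float64(0.1501), array([-0.5,  0.4,  0.4]), 0.0851, np.float64(1.92))
(31.3, array([-0.1004, -0.1177]), np.float64(0.299), array([-0.6,  0.2,  0.3]), 0.0852, np.float64(1.84))
```

View pics/t1t.png

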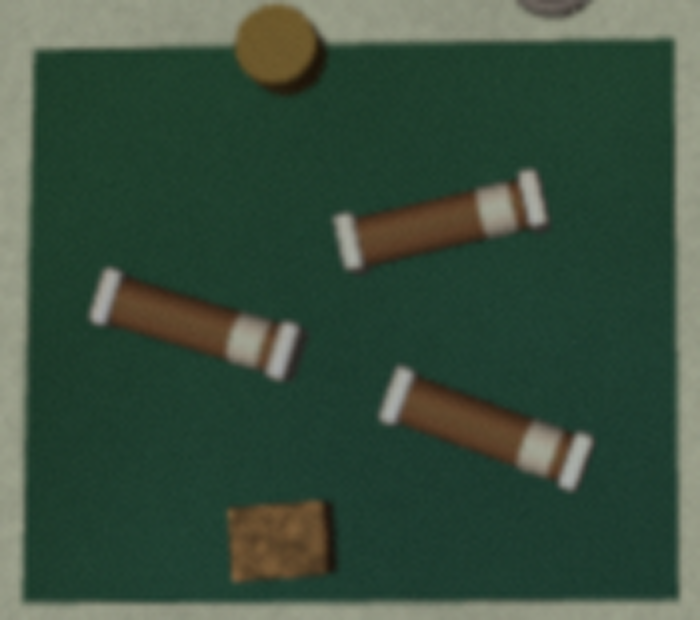

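View pics/scene_t1.png

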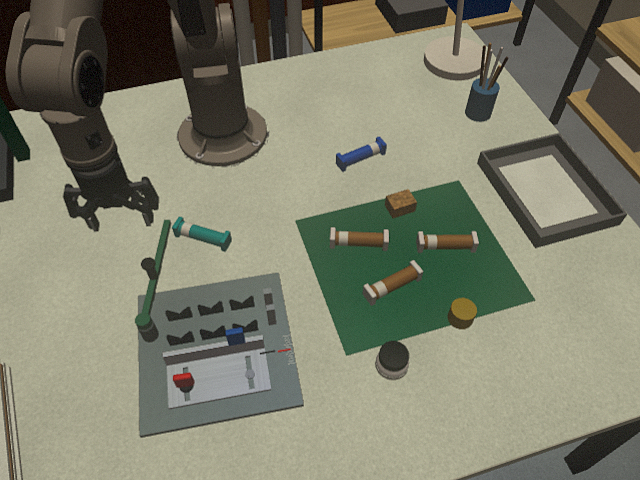

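The tubes have not moved and the bar is aside. I'll pick T2 (top 260,215) and place it in lane 0.

```bash
cat >> h.py <<'E'
def pick(c,yaw,near=.5):
    jy=yaw+np.pi/2; P=lambda z:[c[0],c[1],z]
    o,q=orient(P(.25),jy,near); env.reach(P(.25),o); env.grip(.07,40)
    print('down',env.movel(P(.12),velocity=.2),env.movel(P(.077),velocity=.06,stop_force=8),st())
    env.grip(0,40); print('grip',st()); env.movel(P(.25),velocity=.2); print('up',st())
def place(y,x0=-.008,near=.5):
    jy=JP[2]+np.pi/2
    o,q=orient(jpt(x0,y,.25),jy,near); env.reach(list(jpt(x0,y,.25)),o); print('over',st())
    env.movel(list(jpt(x0,y,.125)),velocity=.15)
    print('down',env.movel(list(jpt(x0,y,.104)),velocity=.03,stop_force=6),st())
    z=env.get_state()['tcp_pos'][2]
    print('push',env.movel(list(jpt(x0+.02,y,z)),velocity=.02,stop_force=6),st())
def rel(y):
    env.grip(.045); print('rel',st()); p=env.get_state()['tcp_pos'].copy(); p[2]=.25; env.movel(list(p),velocity=.2)
E
python3 - <<'E'
from h import *
pick((.579,.2457),-1.354); place(-.064)
snap('p1'); crop(cv2.imread('pics/scene_p1.png'),120,200,320,400,3,'pics/p1.png')
E
```

```text
down False False (35.2, array([-0.0206,  0.3813]), np.float64(0.0771), array([0. , 0.1, 0.2]), 0.0699, np.float64(-0.19))
grip (35.7, array([-0.0205,  0.3814]), np.float64(0.0776), array([-0.5, -0.6,  3.3]), 0.0307, np.float64(-0.19))
up (36.7, array([-0.0216,  0.3809]), np.float64(0.2487), array([ 1. , -1.4, -0.5]), 0.031, np.float64(-0.21))
over (38.4, array([-0.0078, -0.0629]), np.float64(0.2497), array([ 0.5,  0.2, -1.5]), 0.0306, np.float64(1.72))
down True (40.0, array([-0.0081, -0.0644]), np.float64(0.1054), array([-0.1, -1.3,  3.7]), 0.0307, np.float64(1.73))
push True (40.3, array([-0.008 , -0.0645]), np.float64(0.1054), array([-0.4,  0.2,  5.2]), 0.0308, np.float64(1.73))
```

View pics/p1.png

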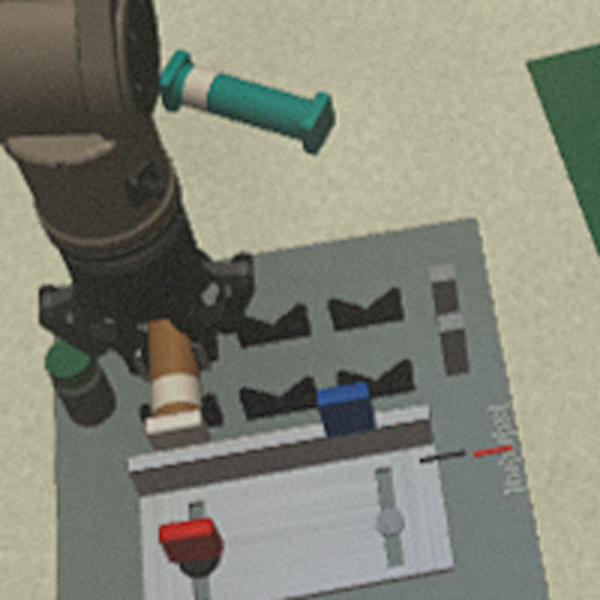

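The tube is in lane 0 and seated (height stop reached), but the push stopped early and left a visible gap to the fence at (170,445). I'll ease off vertically and push again.

```bash
python3 - <<'E'
from h import *
y=-.064
env.movel(list(jpt(-.008,y,.1065)),velocity=.02); env.dwell(.2); print(st())
r=env.movel(list(jpt(.012,y,.1065)),velocity=.02,stop_force=7); print(r,st())
env.dwell(.3); print(st())
snap('p2'); crop(cv2.imread('pics/scene_p2.png'),150,300,230,380,8,'pics/p2.png')
E
```

```text
(40.8, array([-0.0082, -0.0639]), np.float64(0.1063), array([-0.4, -0.1,  0.2]), 0.0303, np.float64(1.73))
True (41.5, array([ 0.0026, -0.0641]), np.float64(0.1058), array([ 0.2, -1.2,  2. ]), 0.0307, np.float64(1.72))
(41.8, array([ 0.002 , -0.0644]), np.float64(0.1055), array([ 2.5, -3. ,  2.4]), 0.031, np.float64(1.72))
```

View pics/p2.png

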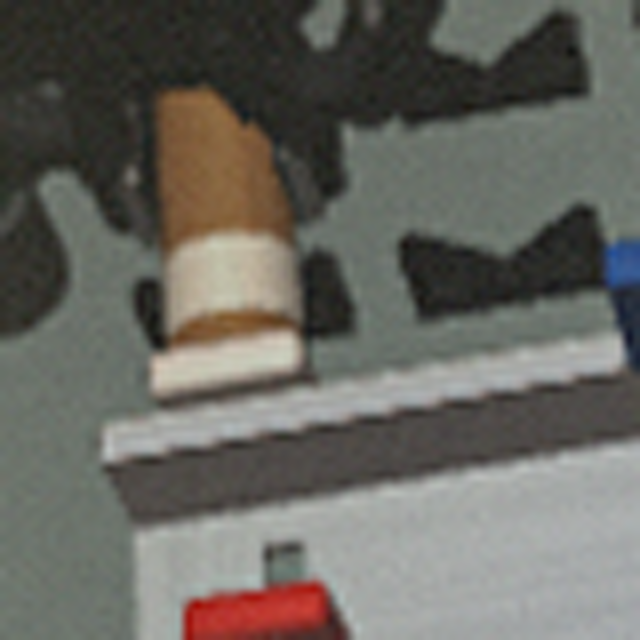

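```bash
python3 - <<'E'
from h import *
f=lambda L,z: inj(px2w('scene',ucrop(L,150,300,8),z=z)).round(4).tolist()
print('cap front top',f([(152,394),(305,366)],.064),'fence front',f([(105,424),(620,337)],.056),'back',f([(108,462),(625,370)],.056),'cap back', f([(150,368),(302,335)],.064))
E
```

```text
cap front top [[0.0664, -0.0813], [0.0662, -0.0458]] fence front [[0.0677, -0.094], [0.069, 0.0268]] back [[0.0777, -0.0937], [0.0778, 0.0271]] cap back [[0.0596, -0.0815], [0.058, -0.046]]
```

The cap front at x=0.066 matches the fence face at about 0.067. I'll release it and look again before the next pick.

```bash
cat >> h.py <<'E'
def place(y,x0=-.008,near=.5):
    jy=JP[2]+np.pi/2
    o,q=orient(jpt(x0,y,.25),jy,near); env.reach(list(jpt(x0,y,.25)),o); print('over',st())
    env.movel(list(jpt(x0,y,.125)),velocity=.15)
    print('down',env.movel(list(jpt(x0,y,.104)),velocity=.03,stop_force=6),st())
    env.movel(list(jpt(x0,y,.1065)),velocity=.02); env.dwell(.2)
    for i in range(3):
        x=inj(env.get_state()['tcp_pos'])[0][0]
        if x>-.002: break
        r=env.movel(list(jpt(.012,y,.1065)),velocity=.02,stop_force=7); print('push',r,st())
    env.dwell(.2)
E
python3 - <<'E'
from h import *
rel(-.064); snap('t2')
crop(cv2.imread('pics/top_t2.png'),150,160,325,315,4,'pics/t2t.png')
crop(cv2.imread('pics/scene_t2.png'),120,200,320,400,3,'pics/t2s.png')
E
```

```text
rel (42.2, array([ 0.0006, -0.0633]), np.float64(0.1047), array([0.2, 0.8, 1.3]), 0.0449, np.float64(1.72))
```

View pics/t2t.png

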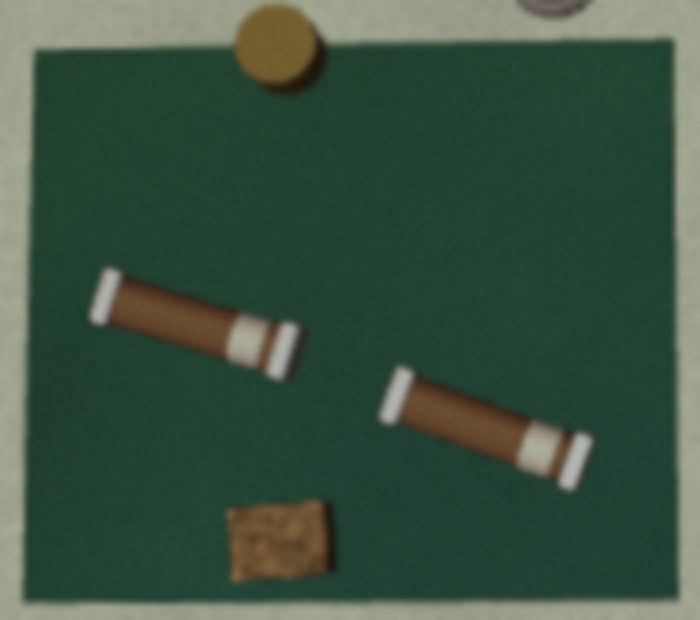

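View pics/t2s.png

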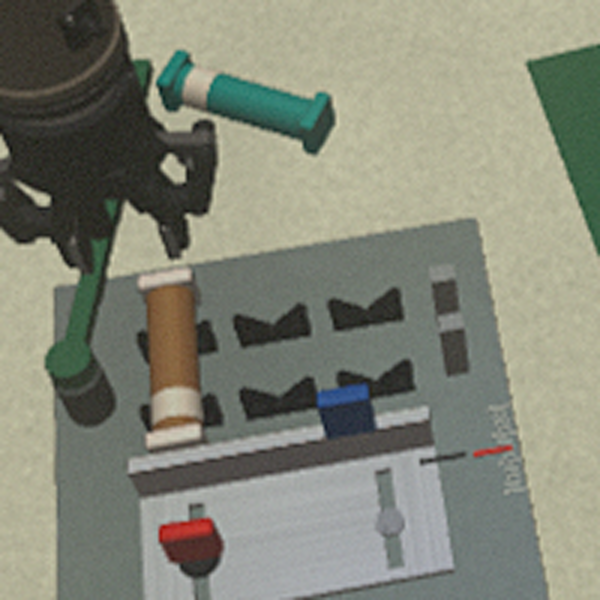

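Tube 1 is seated in lane 0 against the fence, and the other two have not moved. Next is T3 (top 271,267) into lane 1.

```bash
python3 - <<'E'
from h import *
pick((.4476,.2177),-1.935); place(0.)
snap('p3'); crop(cv2.imread('pics/scene_p3.png'),120,200,320,400,3,'pics/p3.png')
E
```

```text
down False False (47.4, array([-0.1483,  0.3393]), np.float64(0.0771), array([ 0.1, -0.9,  0.7]), 0.0698, np.float64(-0.84))
grip (47.9, array([-0.1483,  0.3393]), np.float64(0.0775), array([-0.9, -0.8,  5.9]), 0.031, np.float64(-0.84))
up (48.9, array([-0.1491,  0.3388]), np.float64(0.249), array([ 0.1, -1.3, -0.8]), 0.0305, np.float64(-0.89))
over (51.0, array([-0.008 ,  0.0007]), np.float64(0.2498), array([ 0.5, -0.9, -0.9]), 0.0305, np.float64(1.62))
down True (52.6, array([-0.0081, -0.0004]), np.float64(0.1054), array([-0. , -1. ,  2.6]), 0.0305, np.float64(1.63))
push True (53.8, array([ 0.0036, -0.0002]), np.float64(0.1058), array([ 0.7, -0.9,  1.4]), 0.0307, np.float64(1.63))
```

View pics/p3.png

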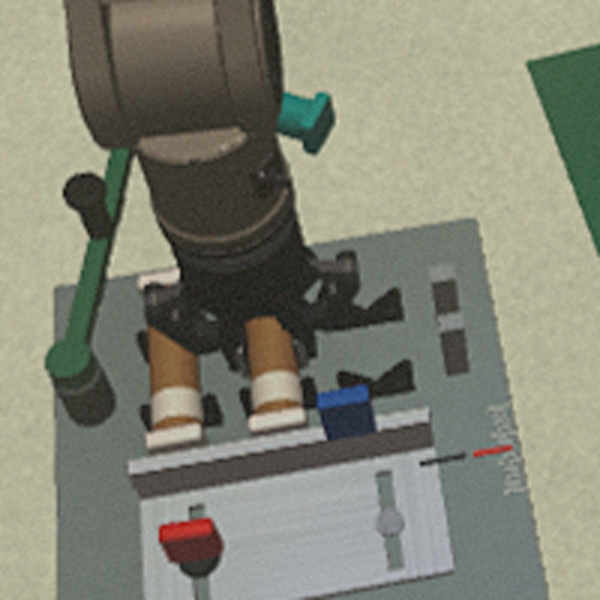

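The second tube sits in lane 1 at (275,400), with its cap at the fence. I'll release it and check the third.

```bash
python3 - <<'E'
from h import *
rel(0); snap('t3')
crop(cv2.imread('pics/top_t3.png'),150,160,325,315,4,'pics/t3t.png')
crop(cv2.imread('pics/scene_t3.png'),120,200,320,400,3,'pics/t3s.png')
E
```

```text
rel (54.3, array([0.0018, 0.0005]), np.float64(0.1049), array([ 0.6, -1. ,  0.8]), 0.0449, np.float64(1.63))
```

View pics/t3t.png

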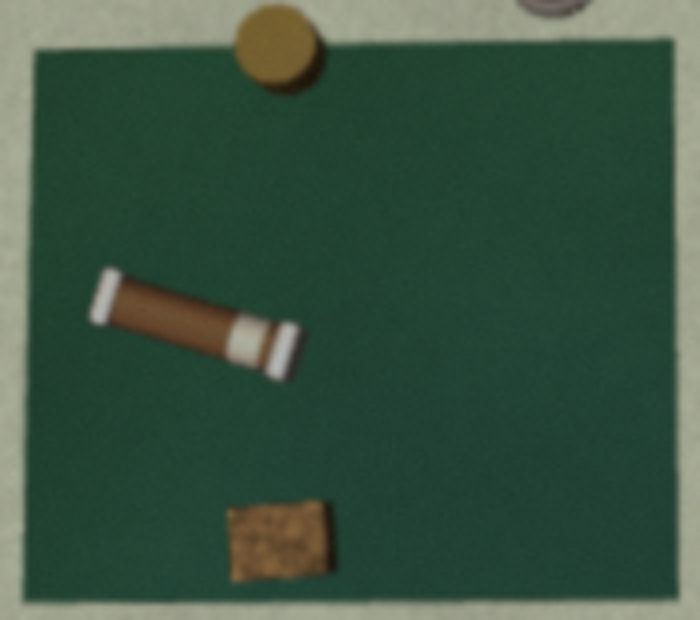

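View pics/t3s.png

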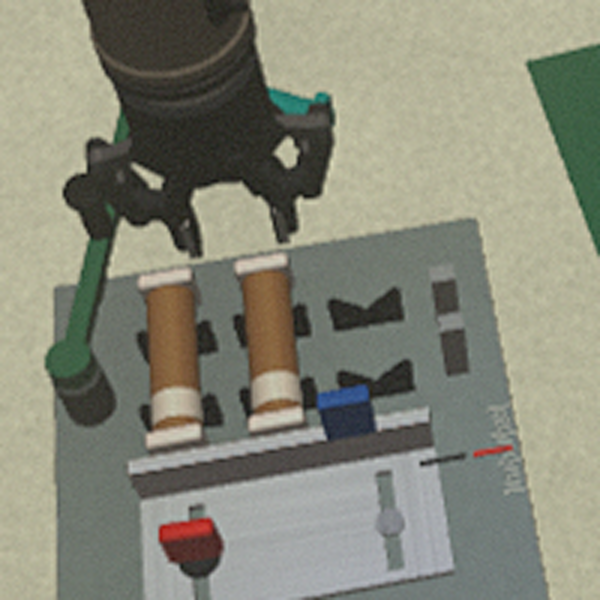

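The third tube, T1 (top 198,241), has not moved. It goes into lane 2.

```bash
python3 - <<'E'
from h import *
pick((.5137,.4003),-1.877); place(.064)
snap('p4'); crop(cv2.imread('pics/scene_p4.png'),120,200,320,400,3,'pics/p4.png')
E
```

```text
down False False (59.3, array([-0.1023,  0.5281]), np.float64(0.0772), array([-0.8, -0.1,  0.3]), 0.0702, np.float64(1.83))
grip (59.7, array([-0.1021,  0.5281]), np.float64(0.0776), array([ 0.2, -1. ,  4.3]), 0.0306, np.float64(1.83))
up (60.7, array([-0.1029,  0.5272]), np.float64(0.2485), array([-0.5, -0.1, -0.9]), 0.0307, np.float64(1.91))
over (62.5, array([-0.0077,  0.066 ]), np.float64(0.25), array([ 0.4,  0.7, -0.7]), 0.0305, np.float64(1.48))
down True (64.1, array([-0.0082,  0.0636]), np.float64(0.1054), array([ 0. , -0.1,  3.1]), 0.0309, np.float64(1.48))
push True (65.2, array([0.0032, 0.0638]), np.float64(0.1058), array([ 0.2, -0.9,  1.9]), 0.0306, np.float64(1.48))
```

View pics/p4.png

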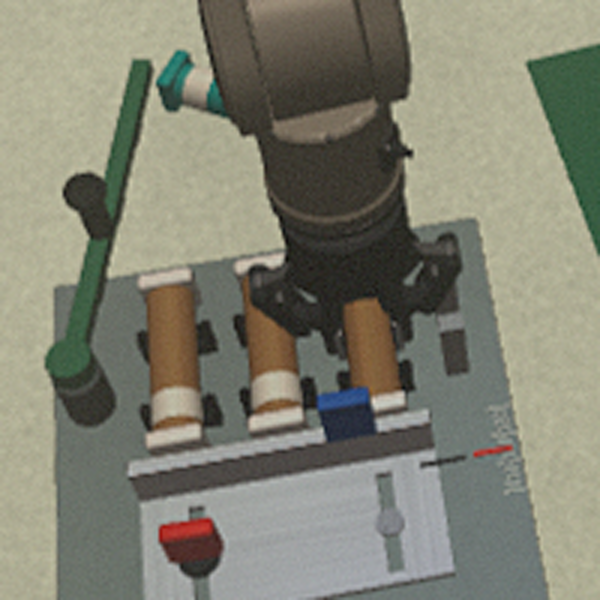

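```bash
python3 - <<'E'
from h import *
rel(.064)
q=env.get_state()['qpos'].copy(); q[0]+=.8; env.goto_joints(list(q)); env.dwell(.3)
snap('t4')
crop(cv2.imread('pics/top_t4.png'),340,130,480,275,5,'pics/t4t.png')
crop(cv2.imread('pics/scene_t4.png'),140,280,300,400,5,'pics/t4s.png')
E
```

```text
rel (65.8, array([0.0013, 0.0644]), np.float64(0.1049), array([ 0.4, -0.2,  0.6]), 0.045, np.float64(1.48))
```

View pics/t4t.png

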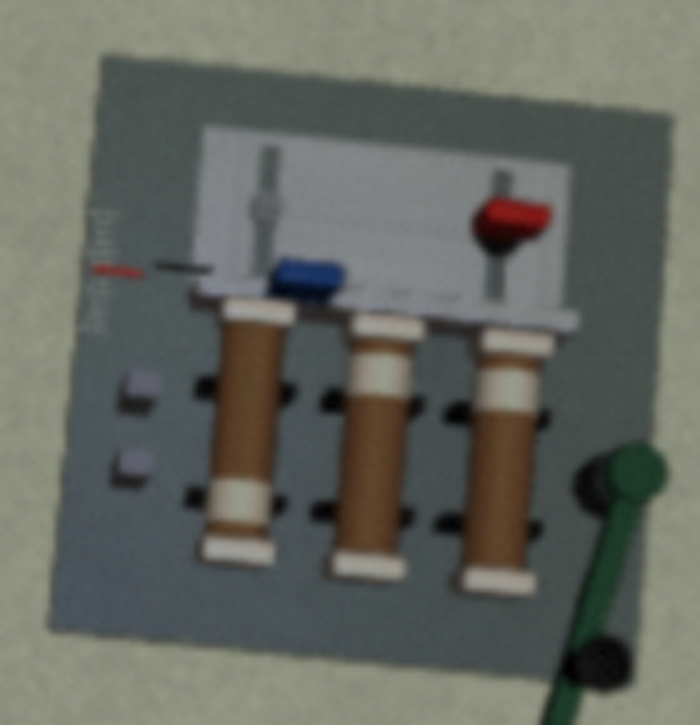

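View pics/t4s.png

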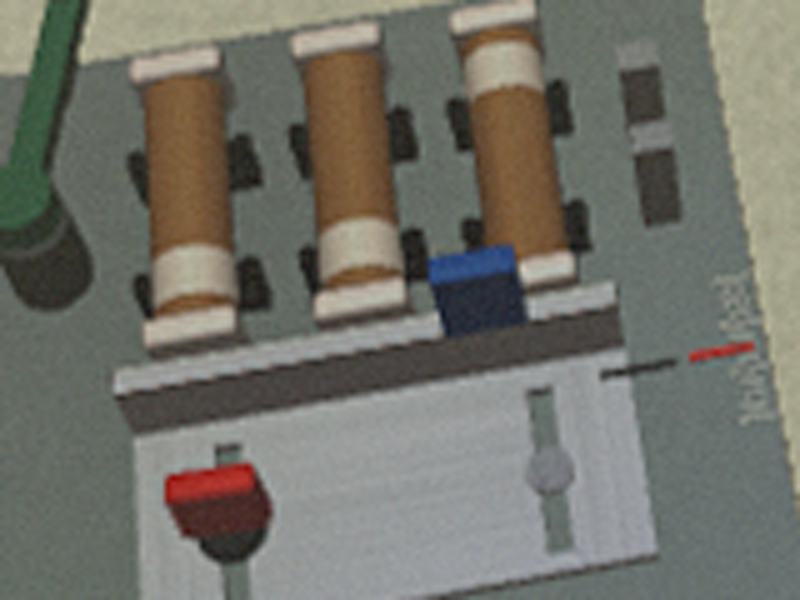

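```bash
python3 - <<'E'
from h import *
t=lambda L,z: inj(px2w('top',ucrop(L,340,130,5),z=z)).round(4).tolist()
s=lambda L,z: inj(px2w('scene',ucrop(L,140,280,5),z=z)).round(4).tolist()
print('scene fence edge front',s([(115,373),(440,317),(617,285)],.056))
for n,a,b in(('l0',(192,342),(176,50+30)),('l1',(360,311),(337,52)),('l2',(549,281),(494,32))): pass
# scene: front cap top-front edge mid, rear cap top outer edge mid
print('front tops',s([(192,340),(361,311)],.064),'rear outer tops',s([(176,55),(336,30),(492,8)],.064))
print('top caps front outer',t([(519,333),(389,316),(262,299)],.064),'rear inner?',t([(500,568),(371,553),(240,537)],.064),'rear outer', t([(497,592),(367,577),(237,561)],.064))
print('top fence front/back edge',t([(385,318),(385,300)],.056))
E
```

```text
scene fence edge front [[0.0711, -0.0943], [0.0719, 0.0276], [0.0717, 0.0952]]
front tops [[0.0674, -0.0639], [0.0678, -0.0008]] rear outer tops [[-0.0601, -0.0637], [-0.0594, 0.0002], [-0.0574, 0.0631]]
top caps front outer [[0.0646, -0.0642], [0.0663, 0.0004], [0.0682, 0.0631]] rear inner? [[-0.0514, -0.0635], [-0.0504, -0.0002], [-0.049, 0.0637]] rear outer [[-0.0632, -0.063], [-0.0622, 0.0007], [-0.0607, 0.0641]]
top fence front/back edge [[0.0668, 0.0009], [0.0758, 0.0016]]
```

Lane y values are right (-0.064, 0, 0.064), and the front ends are within about 3 mm of the fence face. I'll locate the handle and close the bar.

```bash
python3 - <<'E'
from h import *
h=inj(px2w('top',ucrop([(603,662)],340,130,5),z=.122)); print('handle',h, hp(1.5,0), np.arctan2(-h[0,0],h[0,1]+.125))
o=lambda t: down(JP[2]+t)
env.reach(list(hp(1.5,.28)),o(1.5)); env.grip(.085)
print(env.movel(list(hp(1.5,.150)),velocity=.12,stop_force=8),st())
env.grip(0,80); print(st())
env.movel(list(hp(1.5,.150+.034)),velocity=.06); env.dwell(.2); print(st())
for t in np.arange(1.4,-.001,-.1):
    env.movel(list(hp(t,.184)),velocity=.12,rot=o(t))
    s=env.get_state()
    if np.hypot(*s['force'][:2])>20: print('F',t,s['force'])
env.movel(list(hp(0,.184)),velocity=.05,rot=o(0))
env.dwell(.3); print(st()); snap('c3')
crop(cv2.imread('pics/scene_c3.png'),130,265,310,415,4,'pics/c3.png')
E
```

```text
handle [[-0.0963126  -0.10148036]] [ 0.44673709 -0.24203163  0.        ] 1.3312829005253684
False (71.3, array([-0.0993, -0.1181]), np.float64(0.1506), array([-0.4, -1. ,  0.6]), 0.0848, np.float64(1.63))
(72.0, array([-0.0999, -0.1177]), np.float64(0.15), array([-2. ,  1.9,  2.9]), 0.0238, np.float64(1.63))
(72.9, array([-0.0988, -0.1178]), np.float64(0.1837), array([ 6.6,  0.1, -8.6]), 0.0236, np.float64(1.65))
(77.2, array([-0.0007, -0.0271]), np.float64(0.1832), array([ 1.4, -5.3, -8.6]), 0.0235, np.float64(0.12))
```

View pics/c3.png

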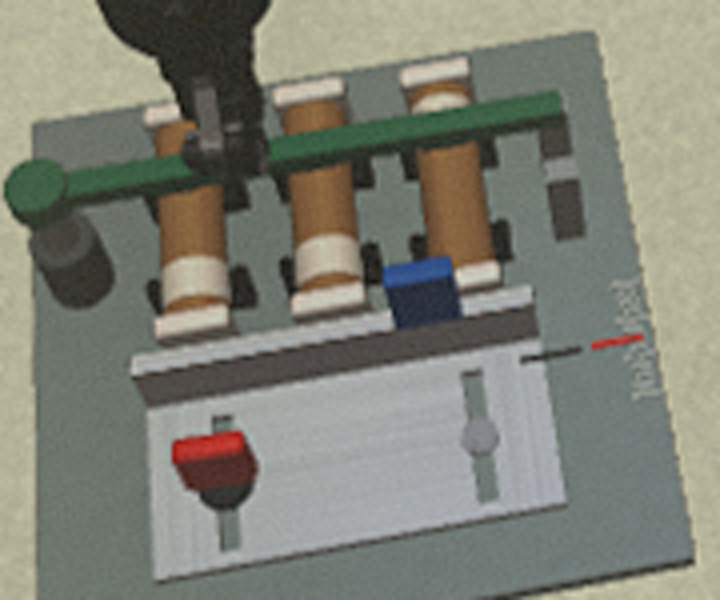

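```bash
python3 - <<'E'
from h import *
s=lambda L,z: inj(px2w('scene',ucrop(L,130,265,4),z=z))
for z in (.104,.107): 
    a=s([(558,91),(558,114)],z); b=s([(270,142),(270,167)],z); print(z,a.round(4).tolist(),b.round(4).tolist(), s([(35,187)],z+.003))
    print(np.arctan2(-(a-b)[:,0],(a-b)[:,1]), np.arctan2(-a[:,0].mean(),a[:,1].mean()+.125))
E
```

```text
0.104 [[-0.0049, 0.1218], [0.0079, 0.1199]] [[-0.0036, -0.0163], [0.0101, -0.0173]] [[ 0.00114429 -0.12535549]]
[0.00937827 0.0159725 ] -0.006063250607138079
0.107 [[-0.003, 0.1217], [0.0098, 0.1198]] [[-0.0017, -0.0159], [0.012, -0.0169]] [[ 0.00304416 -0.12461912]]
[0.00937827 0.0159725 ] -0.013764065216579503
```

The bar is within about 0.015 rad of closed, and the fork allows about ±0.025. I'll lower it.

```bash
python3 - <<'E'
from h import *
for z in(.176,.168,.160,.156,.153):
    r=env.movel(list(hp(0,z)),velocity=.03,stop_force=12); print(r,st())
    if r: break
env.dwell(.2); snap('c4')
crop(cv2.imread('pics/scene_c4.png'),130,265,310,415,4,'pics/c4.png')
E
```

```text
False (77.7, array([-0.0007, -0.0268]), np.float64(0.175), array([ 0.8, -6.3, -8.2]), 0.0235, np.float64(0.12))
False (78.1, array([-0.0007, -0.0267]), np.float64(0.1671), array([ 0.4, -5. , -7. ]), 0.0237, np.float64(0.12))
False (78.5, array([-0.0006, -0.0266]), np.float64(0.1592), array([ 0.3, -6.1, -6.3]), 0.0237, np.float64(0.12))
False (78.8, array([-0.0006, -0.0265]), np.float64(0.1552), array([ 1.2, -5.3, -6.9]), 0.0238, np.float64(0.12))
False (79.1, array([-0.0003, -0.0262]), np.float64(0.1527), array([ 0.5, -4.9, -4.9]), 0.0219, np.float64(0.12))
```

View pics/c4.png

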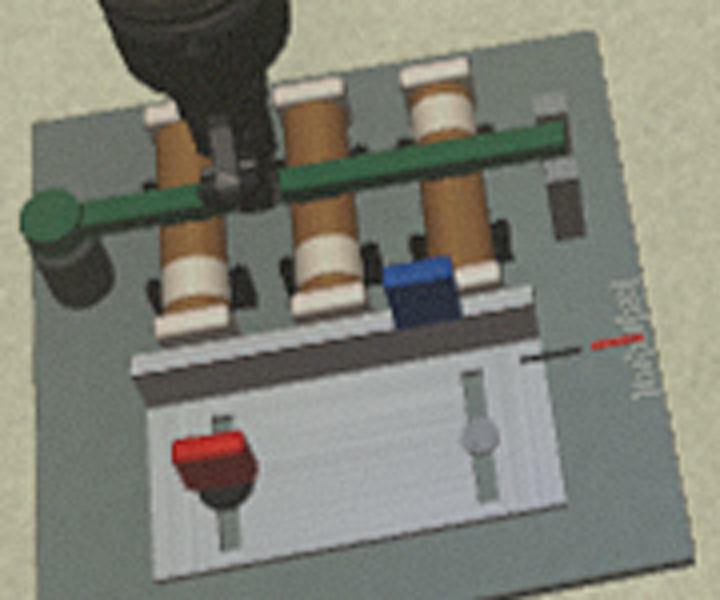

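The bar's end is in the fork at (550,140). I'll release and retreat.

```bash
python3 - <<'E'
from h import *
env.grip(.085); print(st()); p=env.get_state()['tcp_pos'].copy(); p[2]=.30; env.movel(list(p),velocity=.12); 
q=env.get_state()['qpos'].copy(); q[0]+=.8; env.goto_joints(list(q)); env.dwell(.5); print(st()); snap('e')
crop(cv2.imread('pics/scene_e.png'),130,265,310,415,4,'pics/e.png')
crop(cv2.imread('pics/top_e.png'),340,130,480,275,5,'pics/et.png')
E
```

```text
(80.0, array([ 0.0001, -0.0249]), np.float64(0.1531), array([ 0.7,  0.5, -0.6]), 0.0853, np.float64(0.12))
(83.5, array([-0.2443, -0.4032]), np.float64(0.2991), array([ 0.4, -0.1,  1. ]), 0.0848, np.float64(0.1))
```

View pics/e.png

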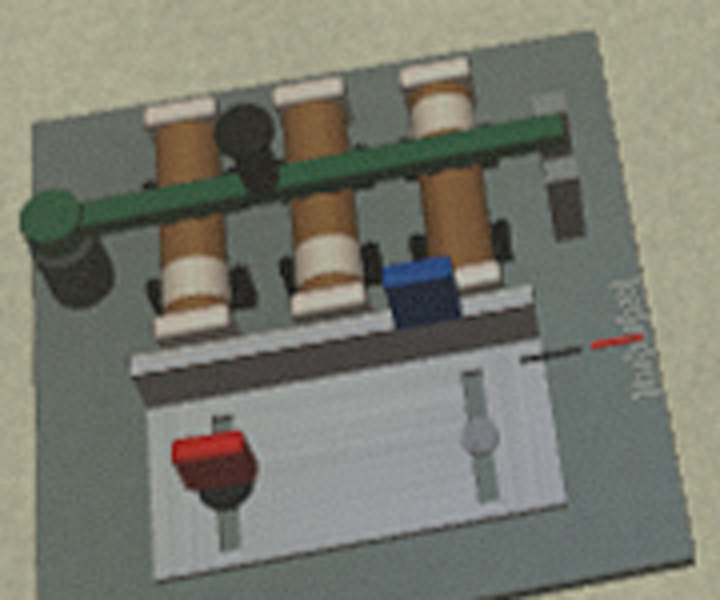

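View pics/et.png

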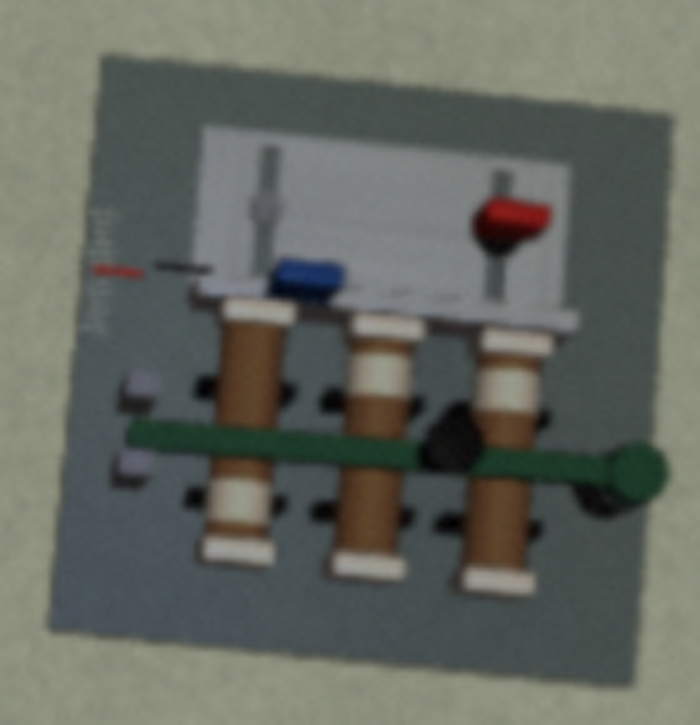

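View pics/scene_e.png

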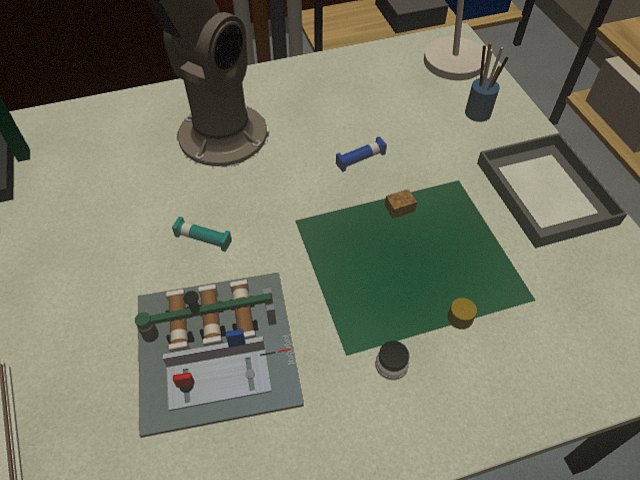

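The bar is down in the fork and the bench items have not moved. The top view hints that the pointer may have shifted slightly, so I'll measure it enlarged.

```bash
python3 - <<'E'
from h import *
crop(cv2.imread('pics/scene_e.png'),230,320,310,380,10,'pics/e2.png')
crop(cv2.imread('pics/top_e.png'),345,150,405,200,12,'pics/e2t.png')
E
```

```text
(no output)
```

View pics/e2.png

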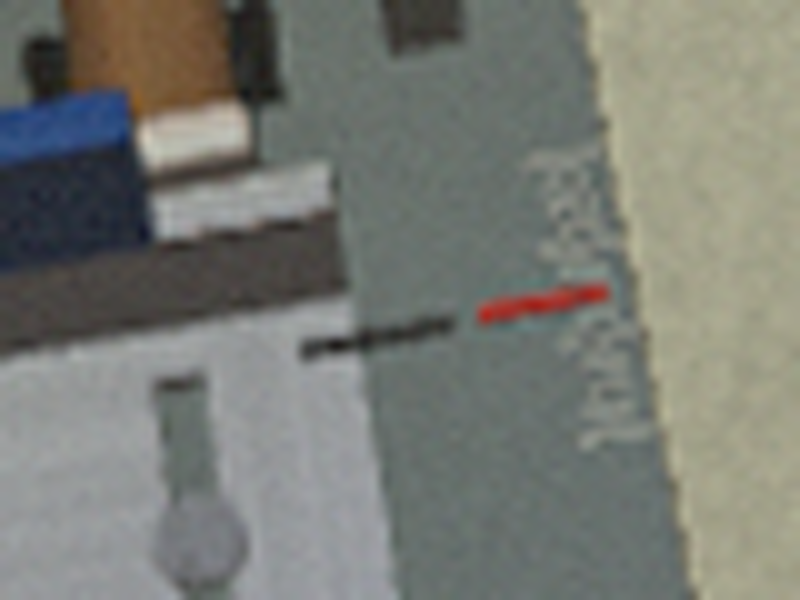

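View pics/e2t.png

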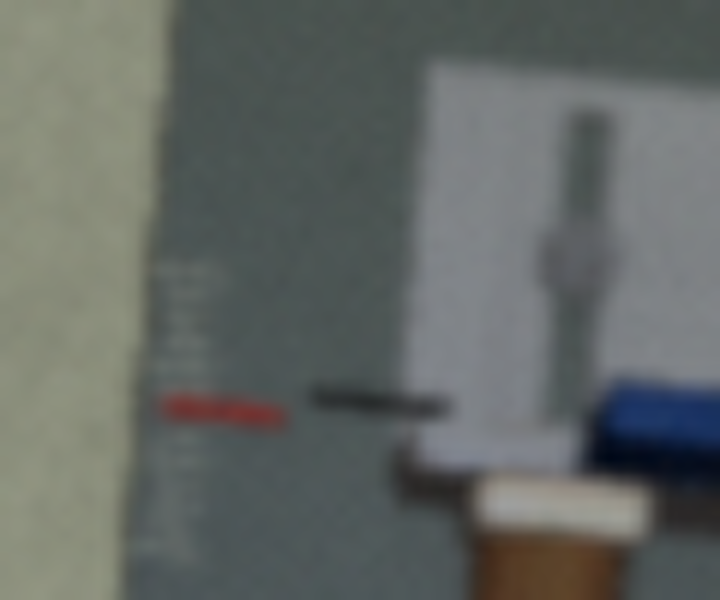

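In both enlarged views the pointer has shifted about 3 mm since I set it (scene line (303,350)-(455,323), before (302,336)-(452,310)). The tube pushes moved the fence. That's too close to the 4 mm limit, so I'll draw the fence back by the tab; the tubes should slide with it under the bar.

```bash
cat > meas.py <<'E'
from h import *
E
python3 - <<'E'
from h import *
a=ucrop([(303,350),(455,323),(480,313),(608,293)],230,320,10)
b=ucrop([(312,396),(448,408),(160,406),(287,418)],345,150,12)
A=[inj(px2w(n,v,z=z))[:,0].reshape(2,2).mean(1) for n,v in(('scene',a),('top',b)) for z in(.0185,.0125)]
print('scene',A[0][0]-A[1][1],'top',A[2][0]-A[3][1])
yaw=JP[2]
p=jpt(.074,.0455,.25); env.reach(list(p),down(yaw)); env.grip(.045); 
print(env.movel(list(jpt(.074,.0455,.143)),velocity=.1,stop_force=8),st())
env.grip(0,60); print(st())
for x in(.073,.072,.071,.070):
    env.movel(list(jpt(x,.0455,.143)),velocity=.02); env.dwell(.2); print(x,st())
snap('f1')
crop(cv2.imread('pics/scene_f1.png'),230,320,310,380,10,'pics/f1.png')
E
```

```text
scene 0.0036890720531799343 top 0.004186458976392388
False (87.3, array([0.0745, 0.0456]), np.float64(0.1438), array([-0.5,  0. ,  0.7]), 0.0447, np.float64(-0.2))
(87.7, array([0.0745, 0.0455]), np.float64(0.1437), array([ 0.5, -0.2,  4.3]), 0.0108, np.float64(-0.2))
0.073 (88.2, array([0.0743, 0.0455]), np.float64(0.1437), array([ 4.7, -0.5,  3.2]), 0.0111, np.float64(-0.2))
0.072 (88.6, array([0.0735, 0.0455]), np.float64(0.1437), array([ 5.6, -0.2,  3. ]), 0.011, np.float64(-0.2))
0.071 (89.0, array([0.0727, 0.0455]), np.float64(0.1438), array([ 7.3, -0.4,  1.4]), 0.0107, np.float64(-0.2))
0.07 (89.5, array([0.0718, 0.0455]), np.float64(0.1437), array([ 7.4, -1.2,  1.1]), 0.0111, np.float64(-0.2))
```

View pics/f1.png

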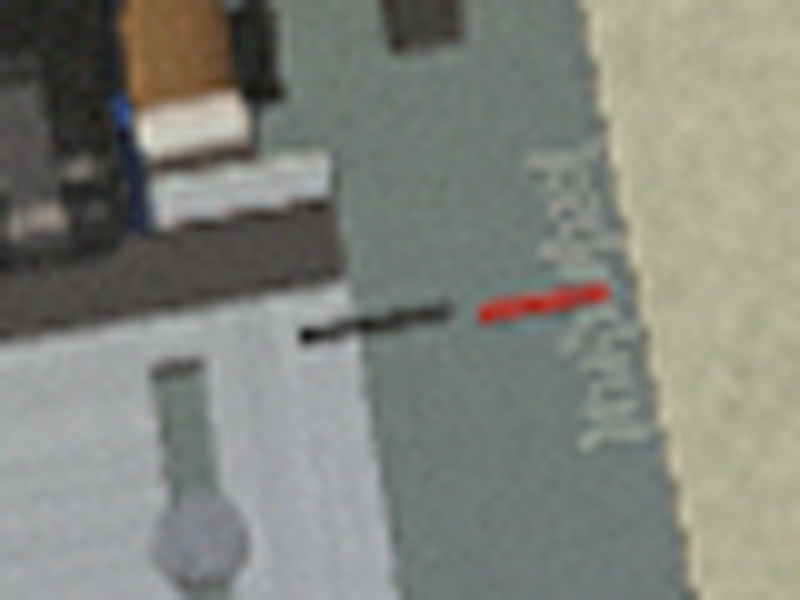

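The pointer is back in line, (302,335)-(452,311) against the mark, and the tube cap moved with the fence. I'll release and do the final check.

```bash
python3 - <<'E'
from h import *
env.movel(list(jpt(.0712,.0455,.143)),velocity=.02)
env.grip(.04); p=env.get_state()['tcp_pos'].copy(); p[2]=.30; env.movel(list(p),velocity=.12)
q=env.get_state()['qpos'].copy(); q[0]+=.8; env.goto_joints(list(q)); env.dwell(.3); print(st()); snap('z')
crop(cv2.imread('pics/scene_z.png'),130,270,310,400,4,'pics/z.png')
crop(cv2.imread('pics/top_z.png'),345,150,485,255,5,'pics/zt.png')
crop(cv2.imread('pics/top_z.png'),345,150,405,200,12,'pics/z2t.png')
E
```

```text
(93.8, array([-0.1443, -0.4044]), np.float64(0.2991), array([-0.8,  0.7, -0. ]), 0.0397, np.float64(-0.15))
```

View pics/z.png

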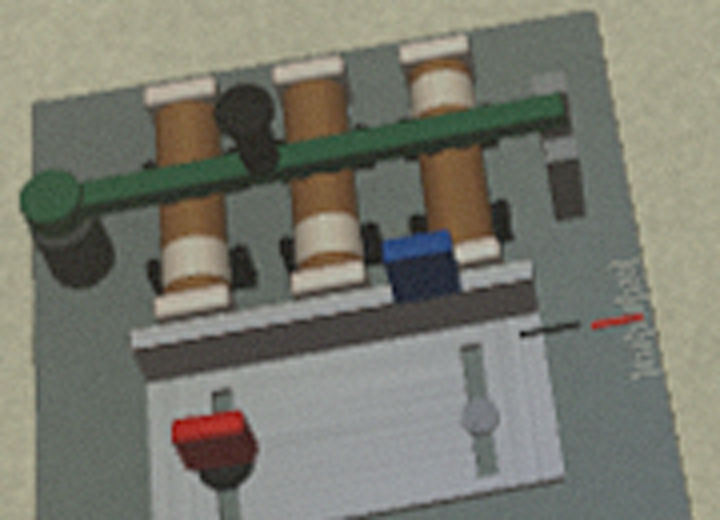

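View pics/zt.png

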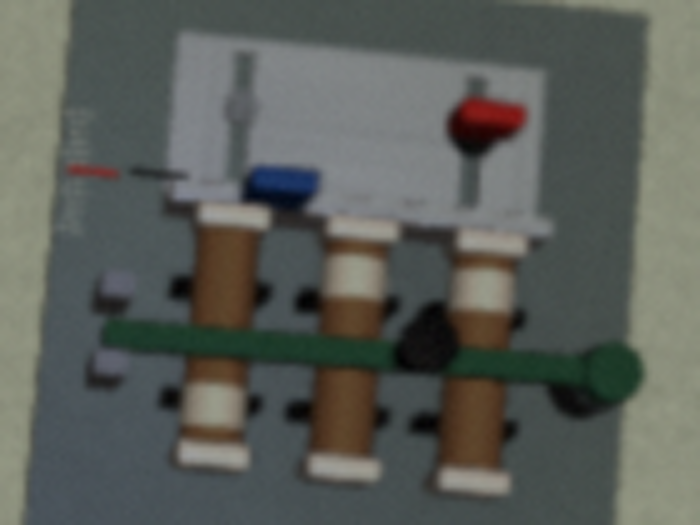

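View pics/z2t.png

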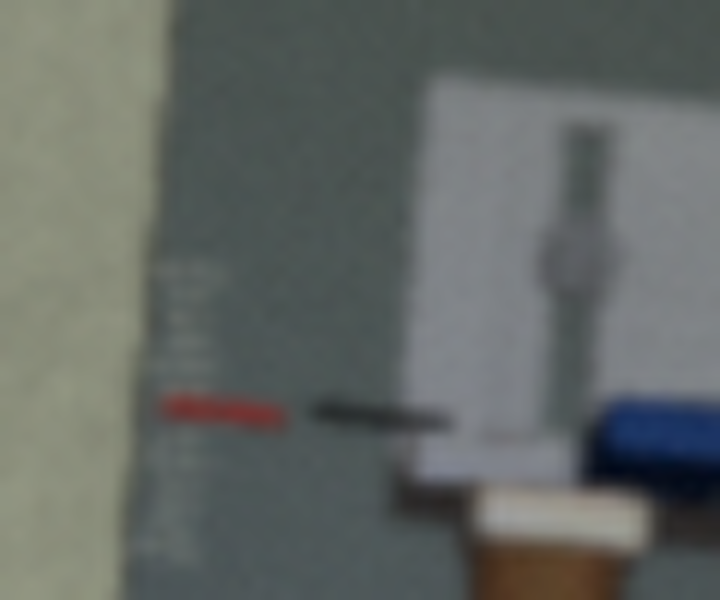

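```bash
python3 - <<'E'
from h import *
job.job_done()
E
```

```text
the job is handed in; nothing more can be done
```

I handed the job in at about 94 s with all three brown tubes clamped in the jig. The hand-in gives no verdict, so the results below rest on my own camera and force checks.

**What I did:** I slid the fence until its pointer met the red mark, then turned the knob clockwise until the torque jumped at its stop. I lifted the bar and turned it aside, then laid the tubes in lanes 0, 1 and 2 and pushed each against the fence. Then I swung the bar back over the tubes, lowered it into the fork and let go.

**Last checks:**
- **Pointer and knob:** The pointer is within about 1 mm of the mark, and the knob still lies at its stop.
- **Tubes:** Lane positions across the jig came out within about 1 mm. The tube ends measured within about 3 mm of the fence face before the bar was closed; the limit is 7 mm.
- **Clamp bar:** It is down between the fork prongs and about 0.015 rad from square; the limit is 0.05.
- **Other things on the bench:** The jar, brass weight, cork block and the blue and turquoise look-alikes had not moved in a full view taken just before the last fence adjustment, and that adjustment stayed at the jig. The arm is clear.

**What disagreed:**
- **Fence shift:** My pushes had moved the tightened fence about 4 mm off the mark (3.7 and 4.2 mm in the two views). I pulled it back with the bar already closed, and the tube in lane 2, the one I checked, moved with it. The pointer then read in line in both views.
- **Measurement spread:** The two cameras differed by 1 to 4 mm on the tube ends and fence edge, so the end-gap figure is approximate. I did not re-measure the gaps after the last fence move.

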